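# Build the sieve stack on the shaker and set its dial

## Robot

A 7-joint arm with a two-finger parallel gripper is mounted at the origin on the work surface. World frame = base frame: x ahead of the robot, y to its left, z up, the work surface at z = 0. Lengths are in m, angles in rad, forces in N, time in s.
With the tool pointing down it reaches from about 0.4 to 0.85 m from the base axis. Payload 10.4 kg.
Tool frame: the origin (TCP) lies at the very end of the fingers, on their centre line; the grasp point (between the pads) lies 19 mm behind it; x points along the fingers, y is the direction in which the jaws open and shut, and the axes are right-handed (so a half turn about x gives the same grasp; the last joint's range is limited). The gripper opens to 85 mm and grips with 20 to 120 N. Pads are 22 mm wide; open, the fingers measure 114 mm over their backs; the gripper's body (76 mm by 85 mm) begins 54 mm behind the grasp point. The pads swing forward as they close: fully open they stand 13 mm farther back than shut.
Start: joints at [-1.28, 0.332, -0.065, 1.46, 0.022, 1.35, -0.088], TCP at [0.193, 0.595, 0.231] pointing down, gripper open.
Joint ranges: [-2.6, 2.6], [-0.5, 2.12], [-1.47, 1.34], [0.16, 2.42], [-1.27, 4.41], [0.06, 2.06], [-2.6, 2.6]. Speed limits (rad/s): [2.22, 2.22, 2.79, 2.79, 3.14, 3.14, 3.14].

## Interface

Orientations are given as a unit quaternion [x, y, z, w].
In Python, from workcell import monitor, camera, ticket, regions_of gives the robot as it stands.
- The arm moves only by the tool step_arm, never from a script. Its argument "increments" is a list of rows, each a list of 5 numbers: the finger opening in m, from 0 to 0.0854, then the shift along the world's x, y, z in m, then the turn about the world's z in rad. A call has 1 to 12 rows; each row shifts and turns the commanded pose from where the row before left it; what a row does not reach is not made up. A row lasts 1/12 s, in which the tool goes at most 41.7 mm and 7.16 degrees, less where a joint would pass 70% of its speed; a pose out of reach is approached as far as the arm can. A call with a gripper value outside its range is refused whole. The fingers move at their own pace and stop on an object; "force" is the grip in N (left out, the last holds). Time passes only in rows, so rows that do not move let the fingers close. It gives the time, the measured TCP pose, the force and the opening at its end, in the units of the state.
- monitor.get_obs(): the state, without advancing time (a new reading comes with each control period).
- camera(name): name is "side" or "top" or "wrist"; returns a dict with "color" (400x640x3 uint8, red, green, blue), "range_z" (400x640 float32, m along the optical axis (not along the pixel's ray), 0 where there is no reading), "fx", "fy", "cx", "cy" (pixels), "cam_to_world" (4x4, takes a point from camera to world coordinates). Camera axes: x right, y up, looking along -z (the intrinsics and any distortion apply to the point x, -y, -z); pixel columns grow to the right and rows downward; lengths in m; the calibration is good to about 2 mm. A picture is of the moment at which its call begins.
- ticket.hand_in(): hands the job in, once; it reports no verdict.
Trained networks look in a picture, given as the dict that the camera call returned (one of the last four; its "shot" number tells which), for a name from the list of things; names that differ only in an ending like _2 or _b are one class to them, and where a whole thing is asked for, a point or a joint stands for the part that bears it (a point fixed in the world has none). Each returns a list of dicts, best first, with "p" (0 to 1); they miss things now and then, are a little off and sometimes report something else, mostly with a low value. They report only what shows in the picture. A call takes as long as a camera call. They do not tell look-alikes from the thing itself.
- regions_of(picture, query): "region" (400x640 bool, what is visible of it) and "centre" ([row, column] in pixels, amid what is visible of it).
The state is a dict: "clock": time; "joint_pos": joint angles; "joint_velocities": joint speeds; "tau": joint torques, N m; "position": TCP position; "ee_rot": TCP orientation; "ft_force": force on the tool from outside, world axes, zero at the start; "torque": the same for the moment, N m; "grip_width": opening from 0.0 (shut) to 1.0 (fully open).
Only numpy, scipy, OpenCV 4.12 (cv2) and the standard library are available. Lean on these libraries where they do the work, as an engineer would, in place of code of your own. Each camera call takes 0.05 s, during which the arm holds its last target. There are 200 camera calls.

## Task

The freshly washed sieves are to get a short empty run on the shaker. Its dial was left on: first turn it back to 0, then build the stack in the shaker's pocket, the pan first, then every sieve lying on the bench in order of frame depth (the shallowest, which is the finest, at the bottom and the deepest on top), each nested squarely and fully home in the one below, and last the weighted cover that holds the stack down. Finally set the dial to 6, and do not knock over or shove aside the dye jar and the little plastic cup that stand among the parts.

Things in the scene. Friction and masses are not known exactly. Their poses are not given: they have to be found in the camera images.
- shaker: Sieve shaker, fixed: white box housing 300 mm long (its x) by 190 mm wide, top 60 mm above the bench. Origin: under its middle, at bench height. Its x runs from the dial end (near the robot) to the pocket end: dial axis at x -85 mm, pocket axis at x +65 mm, both y 0. At the pocket a round table about 104 mm across carries an aluminium collar 72 mm across, its top 86 mm above the bench
- pocket (a point): The pocket in the shaker's table: the point on the collar's axis, 80 mm above the bench, where the pan's origin lies when it is seated (the pan's flange then rests on the top of the collar, 6 mm higher). Collar bore 54 mm; the pan's 51 mm foot drops into it
- dial (a joint): Angle of the shaker's dial, rad: 0 at mark 0 (a stop), growing clockwise seen from above, 0.471 per division, 4.712 at mark 10 (a stop); mark 6 is 2.827. Scale: eleven ticks without figures, long at 0, 5 and 10; 0 lies towards the robot and left, 5 straight away from it, 10 towards the robot and right. It stays where it is left (friction about 0.04 Nm, no detents)
- dial_grip (a point): Grip point of the dial, on its vertical axis, 97 mm above the bench; turns with the dial. The grip is a black upright bar 14 mm thick and 44 mm long, along this point's x axis; its top is 7 mm above this point, the 46 mm disc it stands on is 23 mm below. A white line on top, on the side of this point's -x, is the pointer
- pan: Collecting pan, closed bottom without wire cloth: round steel frame 60 mm across (61 over the bead), 30 mm high foot included, bore 54 mm, open on top; underneath a tapered foot 51 mm across, 6 mm high, drops into the frame below. Origin: centre of the foot's underside, z up. What nests on it has its origin 24 mm above this one's. 120 g
- sieve_a: Sieve with the shallowest frame and finest cloth; may be absent: round steel frame 60 mm across (61 over the bead), 24 mm high foot included, bore 54 mm, open on top; underneath a tapered foot 51 mm across, 6 mm high, drops into the frame below. Origin: centre of the foot's underside, z up. What nests on it has its origin 18 mm above this one's. 90 g
- sieve_b: Sieve with the second shallowest frame; may be absent: round steel frame 60 mm across (61 over the bead), 29 mm high foot included, bore 54 mm, open on top; underneath a tapered foot 51 mm across, 6 mm high, drops into the frame below. Origin: centre of the foot's underside, z up. What nests on it has its origin 23 mm above this one's. 100 g
- sieve_c: Sieve with the second deepest frame; may be absent: round steel frame 60 mm across (61 over the bead), 34 mm high foot included, bore 54 mm, open on top; underneath a tapered foot 51 mm across, 6 mm high, drops into the frame below. Origin: centre of the foot's underside, z up. What nests on it has its origin 28 mm above this one's. 110 g
- sieve_d: Sieve with the deepest frame and coarsest cloth; may be absent: round steel frame 60 mm across (61 over the bead), 39 mm high foot included, bore 54 mm, open on top; underneath a tapered foot 51 mm across, 6 mm high, drops into the frame below. Origin: centre of the foot's underside, z up. What nests on it has its origin 33 mm above this one's. 120 g
- cover: Weighted cover: solid steel disc 60 mm in diameter from 6 to 14 mm above its origin, below it the same 51 mm tapered foot, 6 mm high; on top a black cylindrical knob 22 mm in diameter from 14 to 42 mm above the origin. Origin: centre of the underside of the foot. About 300 g
- jar: Bystander among the parts: small closed dye jar, 50 mm across and 55 mm high, black with a white lid and yellow label; origin at the centre of its underside
- portion_cup: Bystander among the parts: small clear plastic cup, 58 mm across the rim, 36 mm high; origin at the centre of its underside
Mind the look-alikes: they are no part of the job. What is shaped like the cover but brown or purple is not meant.

How it is judged:
By the outcome, as a careful person would: the job done as asked, in the order asked, and still so for the second after the job is handed in, with the robot touching nothing.
Of sieve_a, sieve_b, sieve_c, sieve_d only 2 to 4 are there at a start; the rules pass over those that are not, and their reading is None.
At some moment in a run one of sieve_a, sieve_b, sieve_c, sieve_d, cover may be knocked a few centimetres aside while the robot is not near it.
Once in a run the grip may slacken for a moment while it holds something.
It also fails if it takes over 210 s, if anything falls off the work surface, if the arm or the gripper's body presses on something with over 40 N, if the wrist force passes 120 N, or if a joint passes its speed limit or range.

## Working session

There is one attempt and no reset: what is moved stays moved. The work goes in short steps, Python scripts to look and compute and a tool call to move; the robot and the scene stay as the last step left them, time stands still between calls to the robot, and variables do not carry over. Pictures are saved under pics/ and viewed, about 12 in all and at most 16, crops included, and the job is handed in when it is done.

Besides the shell and the picture viewer there is one more tool, called after "Call:" by a JSON object that holds its "api" and its "payload". step_arm: Moves the arm, as the interface text tells. Its arguments: {"type":"object","properties":{"increments":{"type":"array"},"force":{"type":"number"}},"required":["increments"]}

```bash
ls; mkdir -p pics
cat > h.py <<'E'
import numpy as np, cv2
from workcell import monitor, camera, ticket, regions_of
def cloud(p):
    z=p["range_z"]; r,c=np.mgrid[:z.shape[0],:z.shape[1]]
    X=np.stack([(c-p["cx"])/p["fx"]*z,-(r-p["cy"])/p["fy"]*z,-z,np.ones_like(z)],-1)
    W=(X@np.array(p["cam_to_world"]).T)[...,:3]; W[z==0]=np.nan
    return W
def save(p,n): cv2.imwrite("pics/"+n,p["color"][...,::-1])
def fit(P):
    # circle fit
    A=np.c_[2*P[:,0],2*P[:,1],np.ones(len(P))]; s=np.linalg.lstsq(A,(P[:,:2]**2).sum(1),rcond=None)[0]
    return s[0],s[1],np.sqrt(s[2]+s[0]**2+s[1]**2)
E
python3 - <<'E'
from h import *
o=monitor.get_obs(); print({k:np.round(v,3) for k,v in o.items()})
for n in("top","side"):
    p=camera(n); save(p,n+"0.png"); print(n,[k for k in p],p["fx"],np.round(p["cam_to_world"],3).tolist())
    W=cloud(p)
    for q in("shaker","dial","pan","sieve_a","cover","jar","portion_cup"):
        for d in regions_of(p,q)[:8]:
            R=d["region"]; w=W[R]; w=w[~np.isnan(w[:,0])]
            print(n,q,round(d["p"],2),np.round(d["centre"]),R.sum(),np.round(np.nanmedian(w,0),3) if len(w) else None, np.round(np.nanpercentile(w[:,2],95),3) if len(w) else None)
E
```

```text
pics
{'clock': np.float64(0.0), 'joint_pos': array([-1.28 ,  0.333, -0.065,  1.461,  0.022,  1.35 , -0.088]), 'joint_velocities': array([-0.   , -0.   , -0.   , -0.002, -0.   ,  0.001,  0.   ]), 'tau': array([-0.0000e+00, -6.2545e+01,  4.9000e-02, -3.9160e+01,  1.6000e-02,
        1.0000e-02, -0.0000e+00]), 'position': array([0.193, 0.594, 0.231]), 'ee_rot': array([ 0.11 ,  0.698, -0.111,  0.698]), 'ft_force': array([-0.262,  0.319, -1.146]), 'torque': array([ 0.015,  0.017, -0.016]), 'grip_width': np.float64(1.0)}
top ['color', 'range_z', 'fx', 'fy', 'cx', 'cy', 'cam_to_world', 'shot'] 468.9373822515097 [[-0.006, 0.993, -0.12, 0.383], [-1.0, -0.004, 0.012, -0.062], [0.012, 0.12, 0.993, 1.321], [0.0, 0.0, 0.0, 1.0]]
top shaker 0.58 [193. 227.] 7890 [0.527 0.178 0.06 ] 0.082
top dial 0.77 [222. 215.] 213 [0.449 0.199 0.077] 0.106
top pan 0.88 [175. 314.] 394 [ 0.583 -0.056  0.011] 0.031
top sieve_a 0.94 [224. 317.] 362 [ 0.436 -0.064  0.011] 0.025
top sieve_a 0.86 [230. 394.] 394 [ 0.423 -0.287  0.012] 0.03
top sieve_a 0.86 [216. 436.] 373 [ 0.465 -0.4    0.012] 0.034
top cover 0.81 [
[... 898 characters left out ...]
34 -0.064  0.012] 0.023
side sieve_a 0.5 [159. 353.] 262 [ 0.459 -0.384  0.02 ] 0.033
side cover 0.69 [188. 283.] 246 [ 0.671 -0.243  0.013] 0.04
side cover 0.69 [164. 289.] 188 [ 0.659 -0.36   0.013] 0.039
side cover 0.58 [198. 355.] 312 [ 0.45  -0.193  0.021] 0.035
side cover 0.57 [197. 313.] 249 [ 0.569 -0.185  0.013] 0.04
side cover 0.57 [210. 274.] 269 [ 0.672 -0.108  0.013] 0.039
side cover 0.46 [170. 320.] 291 [ 0.551 -0.291  0.041] 0.055
side cover 0.42 [160. 351.] 283 [ 0.459 -0.388  0.019] 0.033
side jar 0.6 [173. 320.] 238 [ 0.552 -0.29   0.039] 0.055
side portion_cup 0.9 [201. 357.] 355 [ 0.448 -0.191  0.02 ] 0.035
side portion_cup 0.59 [197. 315.] 258 [ 0.57  -0.185  0.013] 0.04
```

Run:
```python
import cv2,numpy as np
a=cv2.imread("pics/top0.png")[110:260,150:470]; a=cv2.resize(a,None,fx=2.5,fy=2.5,interpolation=cv2.INTER_CUBIC)
d=cv2.imread("pics/top0.png")[190:250,180:250]; d=cv2.resize(d,(260,223),interpolation=cv2.INTER_CUBIC)
s=cv2.imread("pics/side0.png")[250:330,320:410]; s=cv2.resize(s,(251,223),interpolation=cv2.INTER_CUBIC)
c=np.zeros((600,800,3),np.uint8); c[:375]=a; c[376:599,:260]=d; c[376:599,270:521]=s
cv2.imwrite("pics/v1.png",c)
```

```text
(no output)
```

View pics/v1.png

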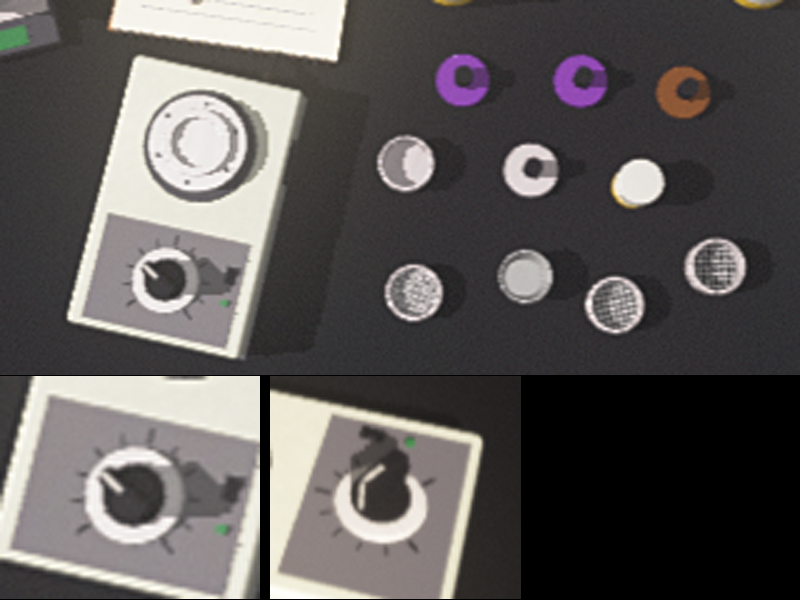

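```bash
cat >> h.py <<'E'
from scipy.spatial.transform import Rotation as Ro
from scipy.optimize import least_squares
def yaw():  # world heading of jaw axis (tool y), deg, and tool z
    R=Ro.from_quat(monitor.get_obs()["ee_rot"]).as_matrix()
    return np.degrees(np.arctan2(R[1,1],R[0,1])),np.round(R,3)
def ring(W,c,z0,z1,r0,r1,iters=5):
    P=W.reshape(-1,3); P=P[(P[:,2]>z0)&(P[:,2]<z1)]; c=np.array(c,float)
    for _ in range(iters):
        d=np.hypot(*(P[:,:2]-c).T); Q=P[(d>r0)&(d<r1)]
        if len(Q)<8: return c,0,0
        # centre: robust fit of annulus mid
        rm=(r0+r1)/2
        s=least_squares(lambda v:np.hypot(Q[:,0]-v[0],Q[:,1]-v[1])-v[2],[*c,rm],loss="soft_l1",f_scale=.002).x
        c=s[:2]
    return c,s[2],len(Q)
E
python3 - <<'E'
from h import *
print(yaw())
P={}
for n in("top","side"):
    p=camera(n);W=cloud(p);P[n]=W
    print(n,"collar",ring(W,(.6,.165),.083,.09,.024,.04),"table",ring(W,(.6,.165),.064,.08,.036,.056))
    m=(W[...,2]>.062)&(np.hypot(W[...,0]-.6,W[...,1]-.165)<.06); print(np.histogram(W[m][:,2],12))
    print("dialdisc",ring(W,(.449,.199),.070,.079,.012,.026)); 
    m=(W[...,2]>.1)&(W[...,2]<.108)&(np.hypot(W[...,0]-.449,W[...,1]-.199)<.04); Q=W[m][:,:2]
    u,s,v=np.linalg.svd(Q-Q.mean(0)); print("bar",Q.mean(0),len(Q),v[0],s/np.sqrt(len(Q)))
    col=p["color"][m].astype(int).sum(1); w=Q[col>300]; print("white",w.mean(0),len(w))
    m=(abs(W[...,2]-.06)<.003)&(abs(W[...,0]-.53)<.25)&(abs(W[...,1]-.18)<.25)
    r=cv2.minAreaRect((W[m][:,:2]*1000).astype(np.float32)); print("box",r)
E
```

```text
(np.float64(72.02041461253802), array([[ 0.   ,  0.309,  0.951],
       [ 0.   ,  0.951, -0.309],
       [-1.   ,  0.   ,  0.   ]]))
top collar (array([0.59551042, 0.16818075]), np.float64(0.03150020441310509), 196) table (array([0.5961383 , 0.16828208]), np.float64(0.04556175927570461), 539)
(array([114,  50,   6,  18, 111, 343, 334, 163, 101,  74,  21,   3]), array([0.06201321, 0.06466545, 0.0673177 , 0.06996995, 0.0726222 ,
       0.07527445, 0.07792669, 0.08057894, 0.08323119, 0.08588344,
       0.08853568, 0.09118793, 0.09384018]))
dialdisc (array([0.44867875, 0.20115367]), np.float64(0.01897050695254841), 114)
bar [0.44932395 0.2017234 ] 81 [-0.69313734 -0.72080554] [0.01264841 0.0038015 ]
white [0.45765284 0.21169955] 23
box ((575.0950927734375, 269.71295166015625), (380.1221008300781, 343.63525390625), 77.0186767578125)
side collar (array([0.59292044, 0.17222061]), np.float64(0.03177540902985117), 281) table (array([0.59305492, 0.1717072 ]), np.float64(0.046584782503372786), 786)
(array([ 94,  35,  38,  16,   8,  36, 452, 506,  80,  95, 190,  58]), array([0.06201834, 0.06415149, 0.06628465, 0.06841781, 0.07055096,
       0.07268412, 0.07481728, 0.07695044, 0.07908359, 0.08121675,
       0.08334991, 0.08548306, 0.08761622]))
dialdisc (array([0.44922399, 0.20530871]), np.float64(0.01954739681603326), 140)
bar [0.44756746 0.20708401] 115 [0.68666244 0.7269764 ] [0.01289911 0.0037973 ]
white [0.45630569 0.21322608] 29
box ((575.9771728515625, 273.50958251953125), (377.43975830078125, 347.4964294433594), 77.01445770263672)
```

Call:
{"api": "step_arm", "payload": {"increments": [[0.0854,0.0213,-0.0327,0,-0.12],[0.0854,0.0213,-0.0327,0,-0.12],[0.0854,0.0213,-0.0327,0,-0.12],[0.0854,0.0213,-0.0327,0,-0.12],[0.0854,0.0213,-0.0327,0,-0.12],[0.0854,0.0213,-0.0327,0,-0.12],[0.0854,0.0213,-0.0327,0,-0.12],[0.0854,0.0213,-0.0327,0,-0.12],[0.0854,0.0213,-0.0327,0,-0.12],[0.0854,0.0213,-0.0327,0,-0.12],[0.0854,0.0213,-0.0327,0,-0.12],[0.0854,0.0213,-0.0327,0,-0.12]]}}

```text
clock: 1.9
position: [0.4493, 0.2003, 0.2317]
ee_rot: [0.545, 0.451, -0.545, 0.451]
ft_force: [0.7, 0.6, 0.4]
grip_width: 1.0
```

Call:
{"api": "step_arm", "payload": {"increments": [[0.0854,0,0,0,-0.12],[0.0854,0,0,0,-0.12],[0.0854,0,0,0,-0.12],[0.0854,0,0,0,-0.12],[0.0854,0,0,0,-0.12],[0.0854,0,0,0,0]]}}

```text
clock: 2.4
position: [0.4486, 0.2021, 0.2315]
ee_rot: [0.654, 0.269, -0.654, 0.269]
ft_force: [0.3, 0.4, 0.4]
grip_width: 1.001
```

Run:
```python
from h import *
o=monitor.get_obs(); print(o["clock"],o["position"],o["joint_pos"].round(3),yaw())
p=camera("wrist"); save(p,"w1.png"); W=cloud(p); print(np.round(p["cam_to_world"],3),p["fx"])
m=(W[...,2]>.099)&(W[...,2]<.11)&(np.hypot(W[...,0]-.449,W[...,1]-.203)<.035); Q=W[m]
print(len(Q),Q.mean(0)); r=cv2.minAreaRect((Q[:,:2]*1000).astype(np.float32)); print(r)
print(ring(W,(.449,.203),.070,.079,.012,.026))
for q in ("dial","shaker"):
  for d in regions_of(p,q): print(q,d["p"],d["centre"],np.nanmedian(W[d["region"]],0))
```

```text
2.4 [0.44855471 0.20208238 0.23147825] [-0.869  0.025  0.362  1.821 -0.009  1.297 -1.294] (np.float64(-45.204497996975505), array([[ 0.   ,  0.705, -0.71 ],
       [ 0.   , -0.71 , -0.705],
       [-1.   ,  0.   , -0.   ]]))
[[ 0.705  0.678  0.21   0.503]
 [-0.709  0.674  0.208  0.255]
 [-0.    -0.295  0.955  0.375]
 [ 0.     0.     0.     1.   ]] 307.2728101755797
691 [0.45075706 0.20571986 0.1041334 ]
((450.5426940917969, 205.59286499023438), (43.870880126953125, 13.952268600463867), 46.3867301940918)
(array([0.45055413, 0.2056769 ]), np.float64(0.01851290436370961), 822)
dial 0.55 [183.1, 316.5] [0.45188663 0.20653746 0.07541408]
shaker 0.8 [125.6, 397.6] [0.54421571 0.19241459 0.06127692]
```

View pics/w1.png

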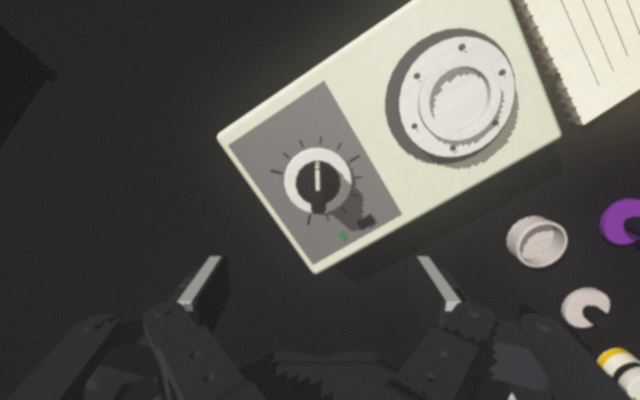

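Call:
{"api": "step_arm", "payload": {"increments": [[0.05,0.0015,0.003,-0.03,0.028],[0.05,0,0,-0.03,0],[0.05,0,0,-0.03,0],[0.05,0,0,-0.03,0],[0.05,0,0,-0.02,0],[0.05,0,0,-0.0115,0],[0.05,0,0,0,0],[0.0,0,0,0,0],[0.0,0,0,0,0],[0.0,0,0,0,0],[0.0,0,0,0,0],[0.0,0,0,0,0]], "force": 40}}

```text
clock: 3.55
position: [0.4506, 0.2057, 0.0811]
ee_rot: [0.65, 0.281, -0.648, 0.28]
ft_force: [-3.0, 1.5, 7.3]
grip_width: 0.153
```

Run:
```python
from h import *
o=monitor.get_obs(); print(o["position"],yaw()[0],o["ft_force"],o["torque"],o["grip_width"])
```

```text
[0.45059792 0.20573728 0.08114995] -43.21845907879565 [-2.9542925   1.51559643  7.26645574] [-0.06910757  0.43939117  0.02531857] 0.1526419434084065
```

Call:
{"api": "step_arm", "payload": {"increments": [[0.0,0.0005,0.0006,0.002,0],[0.0,0,0,0,0.11],[0.0,0,0,0,0.11],[0.0,0,0,0,0.11],[0.0,0,0,0,0.11],[0.0,0,0,0,0.11],[0.0,0,0,0,0.11],[0.0,0,0,0,0.11],[0.0,0,0,0,0.11],[0.0,0,0,0,0.11],[0.0,0,0,0,0.11],[0.0,0,0,0,0.11]]}}

```text
clock: 4.55
position: [0.4483, 0.2061, 0.0812]
ee_rot: [0.371, 0.602, -0.373, 0.6]
ft_force: [-8.4, 1.6, -1.4]
grip_width: 0.153
```

Call:
{"api": "step_arm", "payload": {"increments": [[0.0,0,0,0,0.06],[0.0,0,0,0,0.05],[0.0,0,0,0,0]]}}

```text
clock: 4.8
position: [0.4481, 0.206, 0.0812]
ee_rot: [0.339, 0.622, -0.341, 0.619]
ft_force: [-8.7, 1.5, -1.6]
grip_width: 0.153
```

Run:
```python
from h import *
o=monitor.get_obs(); print(o["position"],yaw()[0],o["ft_force"],o["torque"],o["grip_width"])
```

```text
[0.44808959 0.20599026 0.08123974] 32.594101728086486 [-8.65515417  1.461446   -1.59162647] [ 0.44821958  1.89361643 -0.35577971] 0.15274238913625077
```

Call:
{"api": "step_arm", "payload": {"increments": [[0.0,0.001,-0.001,0,0.04],[0.0,0,0,0,0.04],[0.0,0,0,0,0]]}}

```text
clock: 5.05
position: [0.4482, 0.2059, 0.0813]
ee_rot: [0.315, 0.635, -0.316, 0.631]
ft_force: [-13.9, 5.2, 2.1]
grip_width: 0.156
```

Run:
```python
from h import *
o=monitor.get_obs(); print(o["position"],yaw()[0],o["ft_force"],o["torque"],o["grip_width"])
```

```text
[0.44819304 0.20587068 0.08132771] 37.00905529876733 [-13.90157908   5.16902286   2.08225932] [ 1.22433327  3.05994848 -2.03759543] 0.15636960094562752
```

Call:
{"api": "step_arm", "payload": {"increments": [[0.0,0,0,0,-0.07],[0.0,0,0,0,0],[0.06,0,0,0,0],[0.06,0,0,0,0],[0.06,0,0,0.03,0],[0.06,0,0,0.04,0],[0.0854,0,0,0.04,0],[0.0854,0,0,0.04,0],[0.0854,0,0,0,0]]}}

```text
clock: 5.8
position: [0.4549, 0.2059, 0.2404]
ee_rot: [0.342, 0.619, -0.334, 0.623]
ft_force: [0.7, 0.4, 0.5]
grip_width: 0.999
```

Run:
```python
from h import *
o=monitor.get_obs(); print(o["position"],yaw()[0],o["joint_pos"].round(3))
p=camera("wrist"); save(p,"w2.png"); W=cloud(p)
m=(W[...,2]>.099)&(W[...,2]<.11)&(np.hypot(W[...,0]-.449,W[...,1]-.203)<.035); Q=W[m]
print(len(Q),Q.mean(0)); r=cv2.minAreaRect((Q[:,:2]*1000).astype(np.float32)); print(r)
for z0,z1,a,b in((.082,.09,.026,.037),(.073,.079,.038,.054)): print(ring(W,(.595,.17),z0,z1,a,b))
p=camera("top"); W=cloud(p)
for q in("pan","sieve_a","cover"):
  for d in regions_of(p,q)[:8]:
    R=d["region"]; w=W[R]; print(q,round(d["p"],2),np.nanmedian(w,0).round(3),np.nanpercentile(w[:,2],95).round(3))
```

```text
[0.45492415 0.20591259 0.24042007] 32.90877977286651 [-0.733  0.032  0.223  1.794 -0.008  1.304  0.066]
666 [0.44832277 0.2056321  0.10406903]
((448.2786560058594, 205.3813018798828), (13.49908447265625, 43.830352783203125), 32.746517181396484)
(array([0.59509128, 0.17241408]), np.float64(0.03236569276160402), 940)
(array([0.59581218, 0.17107662]), np.float64(0.046730600223446626), 1226)
pan 0.94 [ 0.583 -0.054  0.01 ] 0.031
sieve_a 0.97 [ 0.421 -0.287  0.012] 0.029
sieve_a 0.71 [ 0.464 -0.401  0.012] 0.034
sieve_a 0.68 [ 0.438 -0.064  0.011] 0.025
cover 0.74 [ 0.572 -0.195  0.014] 0.041
cover 0.73 [ 0.676 -0.119  0.014] 0.041
cover 0.65 [ 0.674 -0.253  0.014] 0.043
cover 0.59 [ 0.661 -0.368  0.014] 0.042
```

View pics/w2.png

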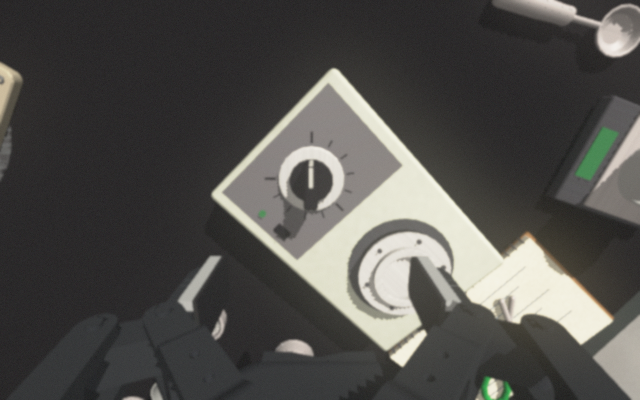

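Call:
{"api": "step_arm", "payload": {"increments": [[0.0854,0.028,-0.007,0,0],[0.0854,0.028,-0.007,0,0],[0.0854,0.028,-0.007,0,0],[0.0854,0.028,-0.007,0,0],[0.0854,0.028,-0.007,0,0],[0.0854,0,0,0,0],[0.0854,0,0,0,0]]}}

```text
clock: 6.63
position: [0.5918, 0.1684, 0.2296]
ee_rot: [0.337, 0.621, -0.34, 0.62]
ft_force: [-0.3, -0.1, -0.3]
grip_width: 0.997
```

```bash
cat >> h.py <<'E'
B=0.00175
def toolz(): return Ro.from_quat(monitor.get_obs()["ee_rot"]).as_matrix()[:2,2]
def look(c,ztop,r0=.0265,r1=.0315,name=None,tol=.004):
    """rim circle from wrist picture, bias-corrected; prints also shift needed for TCP"""
    p=camera("wrist"); W=cloud(p); o=monitor.get_obs()
    if name: save(p,name)
    P=W.reshape(-1,3); P=P[abs(P[:,2]-ztop)<tol]; c=np.array(c,float)
    for k in range(8):
        d=np.hypot(*(P[:,:2]-c).T); w=.012 if k<3 else .006
        Q=P[(d>r0-w)&(d<r1+w)]
        s=least_squares(lambda v:np.r_[np.maximum(np.hypot(Q[:,0]-v[0],Q[:,1]-v[1])-r1,0)+np.minimum(np.hypot(Q[:,0]-v[0],Q[:,1]-v[1])-r0,0)],c,loss="soft_l1",f_scale=.001).x
        c=s
    d=np.hypot(*(Q[:,:2]-c).T); t=c+B*toolz()
    print("n",len(Q),"rng",np.percentile(d,[2,98]).round(4),"z",np.median(Q[:,2]).round(4),"raw",c.round(4),"true",t.round(4),"TCP",o["position"].round(4),"shift",(t-o["position"][:2]).round(4),"yaw",yaw()[0].round(2))
    return t,W,p
E
python3 - <<'E'
from h import *
t,W,p=look((.596,.172),.086,.027,.036,"w3.png")
P=W.reshape(-1,3); P=P[np.hypot(P[:,0]-.596,P[:,1]-.171)<.06]; print(np.histogram(P[:,2],np.arange(.05,.1,.003)))
for z0,z1,a,b in((.082,.09,.02,.042),(.073,.079,.038,.06)): print(ring(W,(.596,.171),z0,z1,a,b))
E
```

```text
n 1909 rng [0.0271 0.0357] z 0.0864 raw [0.5953 0.1711] true [0.5963 0.1696] TCP [0.591  0.1693 0.2301] shift [0.0052 0.0003] yaw 32.91
(array([   0,    0,    0,   35, 1794,   32,    0,    0,   21, 5881,  675,
        535, 1339,    0,    0,    0]), array([0.05 , 0.053, 0.056, 0.059, 0.062, 0.065, 0.068, 0.071, 0.074,
       0.077, 0.08 , 0.083, 0.086, 0.089, 0.092, 0.095, 0.098]))
(array([0.5950927 , 0.17145817]), np.float64(0.0314851683575927), 1909)
(array([0.59542426, 0.17119046]), np.float64(0.04576765946848837), 1885)
```

View pics/w3.png

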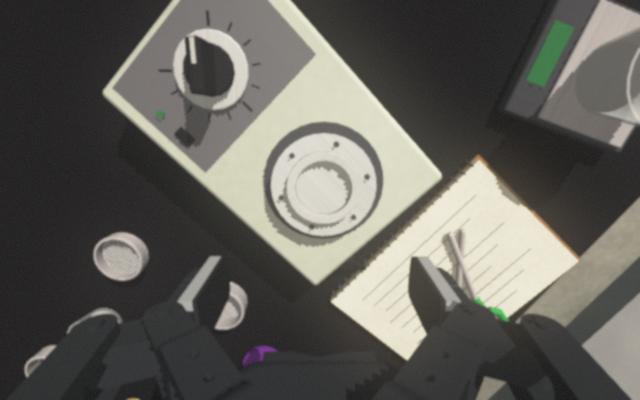

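Call:
{"api": "step_arm", "payload": {"increments": [[0.08,-0.001,-0.028,0,0],[0.08,-0.001,-0.028,0,0],[0.08,-0.001,-0.028,0,0],[0.08,-0.001,-0.028,-0.009,0],[0.08,-0.001,-0.028,-0.009,0],[0.08,-0.001,-0.028,-0.009,0],[0.08,-0.001,-0.028,-0.009,0],[0.08,-0.001,-0.028,-0.009,0],[0.08,0,0,0,0],[0.08,0,0,0,0]]}}

```text
clock: 7.52
position: [0.5823, -0.0553, 0.1862]
ee_rot: [0.338, 0.621, -0.339, 0.62]
ft_force: [-0.5, 0.0, -0.3]
grip_width: 0.941
```

Run:
```python
from h import *
t,W,p=look((.583,-.055),.030,.027,.0305)
o=monitor.get_obs(); print(o["clock"],o["joint_velocities"].round(3))
```

```text
n 671 rng [0.027  0.0304] z 0.0301 raw [ 0.5803 -0.0525] true [ 0.5813 -0.0539] TCP [ 0.5828 -0.0535  0.1866] shift [-0.0015 -0.0004] yaw 32.95
7.5667 [-0.021  0.    -0.021 -0.017 -0.003  0.001 -0.003]
```

Call:
{"api": "step_arm", "payload": {"increments": [[0.08,-0.0015,-0.0004,-0.035,0],[0.08,0,0,-0.035,0],[0.08,0,0,-0.035,0],[0.08,0,0,-0.035,0],[0.08,0,0,-0.025,0],[0.08,0,0,-0.0156,0],[0.08,0,0,0,0],[0.08,0,0,0,0]]}}

```text
clock: 8.23
position: [0.5817, -0.053, 0.0062]
ee_rot: [0.337, 0.622, -0.337, 0.621]
ft_force: [0.4, 0.0, 0.8]
grip_width: 0.939
```

Run:
```python
from h import *
o=monitor.get_obs(); print(o["position"],o["ft_force"])
p=camera("side"); save(p,"s3.png")
a=cv2.imread("pics/s3.png")[140:270,240:400]; cv2.imwrite("pics/s3c.png",cv2.resize(a,None,fx=4,fy=4,interpolation=cv2.INTER_CUBIC))
```

```text
[ 0.5817432  -0.05298541  0.00619061] [0.38366914 0.04258195 0.75102988]
```

View pics/s3c.png

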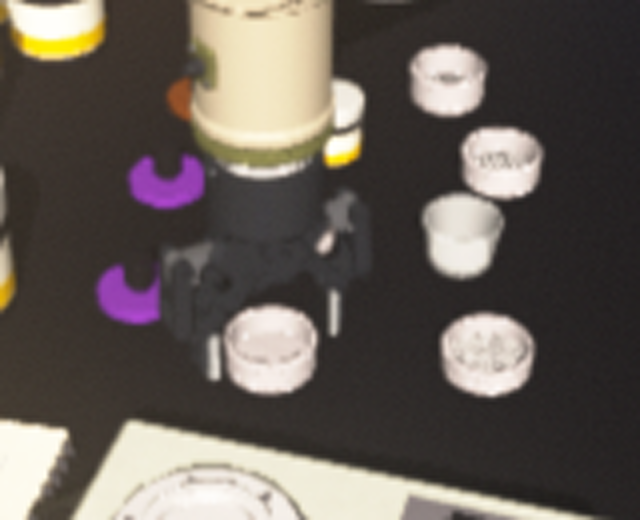

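Call:
{"api": "step_arm", "payload": {"increments": [[0.05,0,0,0,0],[0.05,0,0,0,0],[0.05,0,0,0,0],[0.05,0,0,0,0],[0.05,0,0,0,0],[0.05,0,0,0.01,0],[0.05,0,0,0.03,0],[0.05,0,0,0.04,0],[0.05,0,0,0.04,0],[0.05,0,0,0,0],[0.05,0,0,0,0]], "force": 50}}

```text
clock: 9.2
position: [0.5838, -0.0548, 0.1299]
ee_rot: [0.339, 0.619, -0.336, 0.623]
ft_force: [-0.1, 0.8, -2.4]
grip_width: 0.678
```

Run:
```python
from h import *
o=monitor.get_obs(); print(o["position"],o["grip_width"]*.0854,o["ft_force"])
t,W,p=look(o["position"][:2]-B*toolz(),o["position"][2]+.024,.027,.0305,"w4.png",.005)
```

```text
[ 0.58382522 -0.05479378  0.1299269 ] 0.05788352271837183 [-0.11338842  0.77264663 -2.41066621]
n 3806 rng [0.0268 0.035 ] z 0.1516 raw [ 0.5823 -0.0516] true [ 0.5833 -0.0531] TCP [ 0.5825 -0.0546  0.1277] shift [0.0007 0.0015] yaw 32.95
```

View pics/w4.png

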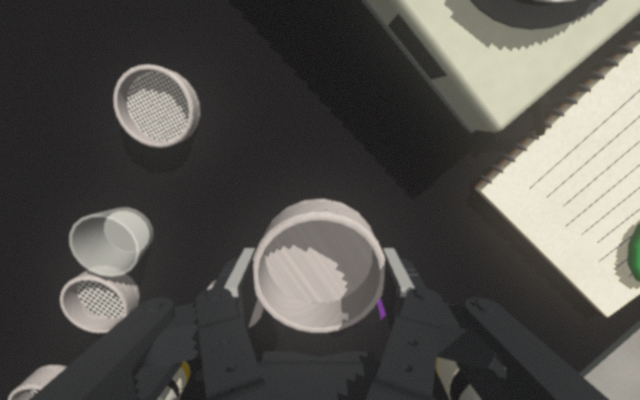

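Call:
{"api": "step_arm", "payload": {"increments": [[0.05,0.0017,0.028,0.002,0],[0.05,0.0017,0.028,0.002,0],[0.05,0.0017,0.028,0.002,0],[0.05,0.0017,0.028,0.002,0],[0.05,0.0017,0.028,0,0],[0.05,0.0017,0.028,0,0],[0.05,0.0017,0.028,0,0],[0.05,0.0017,0.028,0,0],[0.05,0,0,0,0],[0.05,0,0,0,0],[0.05,0,0,0,0],[0.05,0,0,0,0]]}}

```text
clock: 10.25
position: [0.5954, 0.1677, 0.1336]
ee_rot: [0.338, 0.621, -0.339, 0.621]
ft_force: [-0.1, -0.2, -1.1]
grip_width: 0.68
```

Run:
```python
from h import *
o=monitor.get_obs(); print(o["position"],o["grip_width"]*.0854,o["ft_force"],yaw()[0],np.array([.5963,.1696])-o["position"][:2])
```

```text
[0.59538812 0.1676944  0.13359623] 0.05809558517939315 [-0.14383264 -0.2204704  -1.10007703] 32.84455387567015 [0.00091188 0.0019056 ]
```

Call:
{"api": "step_arm", "payload": {"increments": [[0.05,0.0009,0.0019,-0.02,0],[0.05,0,0,-0.01,0],[0.05,0,0,-0.006,0],[0.05,0,0,-0.003,0],[0.05,0,0,0,0],[0.05,0,0,0,0]]}}

```text
clock: 10.75
position: [0.5967, 0.1709, 0.0956]
ee_rot: [0.338, 0.621, -0.338, 0.621]
ft_force: [-0.5, 0.1, -0.7]
grip_width: 0.682
```

Run:
```python
from h import *
o=monitor.get_obs(); print(o["position"],o["grip_width"]*.0854,o["ft_force"],yaw()[0],np.array([.5963,.1696])-o["position"][:2])
p=camera("side"); save(p,"s4.png")
W=cloud(p); print(ring(W,o["position"][:2],.105,.13,.02,.034))
a=cv2.imread("pics/s4.png")[210:350,230:400]; cv2.imwrite("pics/s4c.png",cv2.resize(a,None,fx=4,fy=4,interpolation=cv2.INTER_CUBIC))
```

```text
[0.59671512 0.17094175 0.09559626] 0.05821516024948068 [-0.46145929  0.07183287 -0.68927178] 32.92050359828136 [-0.00041512 -0.00134175]
(array([0.59271755, 0.17486715]), np.float64(0.02878604940641177), 285)
```

View pics/s4c.png

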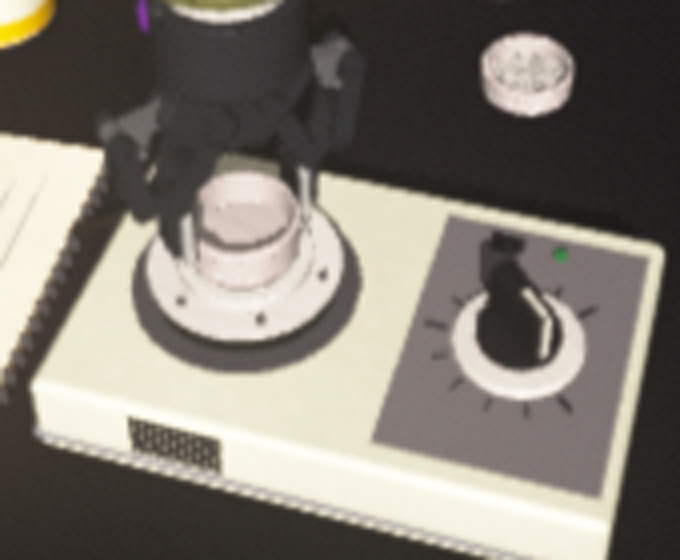

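Call:
{"api": "step_arm", "payload": {"increments": [[0.05,-0.0003,-0.0017,-0.002,0],[0.05,0,0,-0.003,0],[0.05,0,0,-0.002,0],[0.05,0,0,0,0],[0.05,0,0,0,0]]}}

```text
clock: 11.22
position: [0.5963, 0.1693, 0.0886]
ee_rot: [0.338, 0.621, -0.338, 0.621]
ft_force: [-2.1, -0.7, 3.9]
grip_width: 0.679
```

Call:
{"api": "step_arm", "payload": {"increments": [[0.05,0,0,-0.002,0],[0.05,0,0,-0.002,0],[0.05,0,0,0,0]]}}

```text
clock: 11.47
position: [0.5965, 0.1694, 0.0883]
ee_rot: [0.338, 0.621, -0.337, 0.621]
ft_force: [-17.6, -6.5, 38.1]
grip_width: 0.677
```

Run:
```python
from h import *
o=monitor.get_obs(); print(o["position"],o["grip_width"]*.0854,o["ft_force"],o["torque"])
```

```text
[0.59645582 0.16940316 0.08826419] 0.05783295736139253 [-17.63253344  -6.51092566  38.0538185 ] [-1.12996925  4.00623423  0.06770688]
```

Call:
{"api": "step_arm", "payload": {"increments": [[0.05,0,0,0.003,0],[0.05,-0.0015,-0.0006,0,0],[0.05,0,0,0,0],[0.05,0,0,-0.002,0],[0.05,0,0,-0.001,0],[0.05,0,0,0,0]]}}

```text
clock: 11.97
position: [0.5959, 0.1694, 0.0883]
ee_rot: [0.339, 0.621, -0.337, 0.622]
ft_force: [-13.2, -3.1, 35.9]
grip_width: 0.679
```

Run:
```python
from h import *
o=monitor.get_obs(); print(o["position"],o["grip_width"]*.0854,o["ft_force"],o["torque"])
p=camera("wrist"); save(p,"w5.png"); W=cloud(p)
P=W.reshape(-1,3); P=P[(np.hypot(P[:,0]-.595,P[:,1]-.171)<.0225)&(P[:,2]<.1)]
A=np.c_[P[:,:2]-[.595,.171],np.ones(len(P))]; print("floor",np.linalg.lstsq(A,P[:,2],rcond=None)[0],len(P))
P=W.reshape(-1,3); d=np.hypot(P[:,0]-.595,P[:,1]-.171); P=P[(d<.032)&(d>.026)&(P[:,2]>.1)&(P[:,2]<.125)]
A=np.c_[P[:,:2]-[.595,.171],np.ones(len(P))]; print("rim",np.linalg.lstsq(A,P[:,2],rcond=None)[0],len(P),np.percentile(P[:,2],[50,90]))
```

```text
[0.59586179 0.16939204 0.08830571] 0.058005667896939866 [-13.2356868   -3.12467332  35.85283232] [-0.78834199  3.05841655  0.07335864]
floor [4.10937594e-05 1.88858653e-03 9.04757652e-02] 5359
rim [-0.02145783  0.02604586  0.10947096] 5639 [0.10985922 0.11649285]
```

Call:
{"api": "step_arm", "payload": {"increments": [[0.05,0,0,0.002,0],[0.05,0,0,0,0],[0.085,0,0,0,0],[0.085,0,0,0,0],[0.085,0,0,0,0],[0.085,0,0,0.03,0],[0.085,0,0,0.04,0],[0.085,0,0,0.04,0],[0.085,0,0,0.04,0],[0.085,0,0,0,0],[0.085,0,0,0,0]]}}

```text
clock: 12.93
position: [0.5958, 0.1692, 0.2384]
ee_rot: [0.339, 0.62, -0.336, 0.622]
ft_force: [-0.5, 0.5, -1.5]
grip_width: 0.996
```

```bash
cat >> h.py <<'E'
def top():
    p=camera("top"); W=cloud(p)
    for q in("sieve_a","cover","jar","portion_cup"):
        for d in regions_of(p,q)[:6]:
            w=W[d["region"]]; print(q,round(d["p"],2),np.nanmedian(w,0).round(3),np.nanpercentile(w[:,2],95).round(3))
def obs():
    o=monitor.get_obs(); print("t",o["clock"].round(2),o["position"].round(4),"w",(o["grip_width"]*.0854).round(4),"F",o["ft_force"].round(1),"T",o["torque"].round(2),"yaw",yaw()[0].round(2)); return o
E
python3 - <<'E'
from h import *
obs(); t,W,p=look((.595,.171),.110,.027,.0305,"w6.png"); 
P=W.reshape(-1,3); d=np.hypot(*(P[:,:2]-t+B*toolz()).T); P=P[(d<.031)&(d>.0265)&(P[:,2]>.1)]
A=np.c_[P[:,:2]-t,np.ones(len(P))]; print("rim",np.linalg.lstsq(A,P[:,2],rcond=None)[0],len(P),np.percentile(P[:,2],[10,50,90]))
top()
E
```

```text
Traceback (most recent call last):
  File "h.py", line 49, in obs
    o=monitor.get_obs(); print("t",o["clock"].round(2),o["position"].round(4),"w",(o["grip_width"]*.0854).round(4),"F",o["ft_force"].round(1),"T",o["torque"].round(2),"yaw",yaw()[0].round(2)); return o
                                   ^^^^^^^^^^^^^^^^
AttributeError: 'float' object has no attribute 'round'
```

```bash
sed -i 's/o\["clock"\].round(2)/round(float(o["clock"]),2)/; s/(o\["grip_width"\]\*.0854).round(4)/round(float(o["grip_width"])*.0854,4)/' h.py
python3 - <<'E'
from h import *
obs(); t,W,p=look((.595,.171),.110,.027,.0305,"w6.png"); 
P=W.reshape(-1,3); d=np.hypot(*(P[:,:2]-t+B*toolz()).T); P=P[(d<.031)&(d>.0265)&(P[:,2]>.1)]
A=np.c_[P[:,:2]-t,np.ones(len(P))]; print("rim",np.linalg.lstsq(A,P[:,2],rcond=None)[0],len(P),np.percentile(P[:,2],[10,50,90]))
top()
E
```

```text
t 12.93 [0.5958 0.1692 0.2384] w 0.0851 F [-0.5  0.5 -1.5] T [ 0.   -0.01 -0.02] yaw 32.95
n 816 rng [0.027  0.0304] z 0.1101 raw [0.5945 0.172 ] true [0.5954 0.1705] TCP [0.5948 0.169  0.2362] shift [0.0006 0.0015] yaw 32.95
rim [-2.19689065  3.42266365  0.21882939] 3387 [0.10917809 0.32285532 0.330819  ]
sieve_a 0.94 [ 0.466 -0.255  0.011] 0.03
sieve_a 0.85 [ 0.436 -0.063  0.011] 0.025
sieve_a 0.6 [ 0.465 -0.4    0.012] 0.034
cover 0.92 [ 0.674 -0.252  0.014] 0.042
cover 0.91 [ 0.675 -0.119  0.014] 0.042
cover 0.9 [ 0.573 -0.194  0.014] 0.041
cover 0.69 [ 0.661 -0.369  0.014] 0.042
jar 0.53 [ 0.553 -0.31   0.054] 0.058
jar 0.52 [ 0.436 -0.064  0.011] 0.025
jar 0.51 [0.543 0.129 0.06 ] 0.081
portion_cup 0.63 [ 0.455 -0.188  0.005] 0.034
```

Call:
{"api": "step_arm", "payload": {"increments": [[0.08,-0.02,-0.029,0,0],[0.08,-0.02,-0.029,0,0],[0.08,-0.02,-0.029,0,0],[0.08,-0.02,-0.029,0,0],[0.08,-0.02,-0.029,-0.015,0],[0.08,-0.02,-0.029,-0.015,0],[0.08,-0.02,-0.029,-0.015,0],[0.08,-0.019,-0.029,-0.015,0],[0.08,0,0,0,0],[0.08,0,0,0,0],[0.08,0,0,0,0]]}}

```text
clock: 14.15
position: [0.436, -0.0626, 0.1763]
ee_rot: [0.338, 0.621, -0.338, 0.621]
ft_force: [-0.4, -0.0, 1.2]
grip_width: 0.935
```

Run:
```python
from h import *
obs(); t,W,p=look((.435,-.062),.024,.027,.0305)
```

```text
t 14.15 [ 0.436  -0.0626  0.1763] w 0.0799 F [-0.4 -0.   1.2] T [ 0.06 -0.05  0.03] yaw 32.95
n 686 rng [0.027  0.0304] z 0.0241 raw [ 0.4364 -0.0606] true [ 0.4374 -0.0621] TCP [ 0.4364 -0.0622  0.1765] shift [0.001  0.0001] yaw 33.01
```

Call:
{"api": "step_arm", "payload": {"increments": [[0.08,0.001,0,-0.035,0],[0.08,0,0,-0.035,0],[0.08,0,0,-0.035,0],[0.08,0,0,-0.035,0],[0.08,0,0,-0.02,0],[0.08,0,0,-0.0115,0],[0.08,0,0,0,0],[0.08,0,0,0,0],[0.08,0,0,0,0]]}}

```text
clock: 14.95
position: [0.4378, -0.0626, 0.0056]
ee_rot: [0.338, 0.621, -0.337, 0.622]
ft_force: [0.0, 0.5, 1.3]
grip_width: 0.933
```

Call:
{"api": "step_arm", "payload": {"increments": [[0.05,0,0,0,0],[0.05,0,0,0,0],[0.05,0,0,0,0],[0.05,0,0,0,0],[0.05,0,0,0,0],[0.05,0,0,0,0]], "force": 50}}

```text
clock: 15.45
position: [0.4377, -0.0628, 0.0061]
ee_rot: [0.338, 0.621, -0.337, 0.622]
ft_force: [-3.6, 0.8, 13.2]
grip_width: 0.679
```

Call:
{"api": "step_arm", "payload": {"increments": [[0.05,0,0,0.015,0],[0.05,0,0,0.035,0],[0.05,0,0,0.04,0],[0.05,0,0,0.04,0],[0.05,0,0,0.03,0],[0.05,0,0,0,0],[0.05,0,0,0,0],[0.05,0,0,0,0]]}}

```text
clock: 16.12
position: [0.4364, -0.063, 0.1645]
ee_rot: [0.338, 0.621, -0.337, 0.621]
ft_force: [-0.5, -0.5, -0.9]
grip_width: 0.674
```

Run:
```python
from h import *
o=obs(); z=o["position"][2]; look(o["position"][:2]-B*toolz(),z+.018,.027,.0305,"w7.png",.005)
```

```text
t 16.12 [ 0.4364 -0.063   0.1645] w 0.0576 F [-0.5 -0.5 -0.9] T [-0.02  0.04 -0.03] yaw 32.95
n 3943 rng [0.0267 0.0346] z 0.1823 raw [ 0.4352 -0.0602] true [ 0.4362 -0.0616] TCP [ 0.436  -0.063   0.1639] shift [0.0002 0.0014] yaw 32.95
```

Call:
{"api": "step_arm", "payload": {"increments": [[0.05,0.02,0.029,0,0],[0.05,0.02,0.029,0,0],[0.05,0.02,0.029,0,0],[0.05,0.02,0.029,0,0],[0.05,0.02,0.029,0,0],[0.05,0.02,0.029,0,0],[0.05,0.02,0.029,0,0],[0.05,0.02,0.029,0,0],[0.05,0,0,-0.02,0],[0.05,0,0,0,0],[0.05,0,0,0,0],[0.05,0,0,0,0]]}}

```text
clock: 17.17
position: [0.5963, 0.1675, 0.1444]
ee_rot: [0.338, 0.621, -0.339, 0.621]
ft_force: [-0.3, -1.5, -0.0]
grip_width: 0.671
```

Run:
```python
from h import *
o=obs(); print(np.array([.5958,.1696])-o["position"][:2]);z=o["position"][2]; look(o["position"][:2]-B*toolz(),z+.018,.027,.0305,None,.005)
```

```text
t 17.17 [0.5963 0.1675 0.1444] w 0.0573 F [-0.3 -1.5 -0. ] T [-0.01 -0.02 -0.01] yaw 32.85
[-0.00053142  0.00212498]
n 3939 rng [0.0267 0.0346] z 0.1621 raw [0.5953 0.1704] true [0.5962 0.1689] TCP [0.5967 0.1676 0.1451] shift [-0.0005  0.0013] yaw 32.85
```

Call:
{"api": "step_arm", "payload": {"increments": [[0.05,-0.0005,0.0021,-0.01,0],[0.05,0,0,-0.008,0],[0.05,0,0,-0.006,0],[0.05,0,0,0,0],[0.05,0,0,0,0],[0.05,0,0,0,0],[0.05,0,0,0,0]]}}

```text
clock: 17.8
position: [0.5965, 0.171, 0.1211]
ee_rot: [0.338, 0.621, -0.338, 0.621]
ft_force: [0.4, -0.2, -1.2]
grip_width: 0.675
```

Run:
```python
from h import *
o=obs(); print(np.array([.5958,.1696])-o["position"][:2])
```

```text
t 17.8 [0.5965 0.171  0.1211] w 0.0577 F [ 0.4 -0.2 -1.2] T [-0.04  0.03 -0.03] yaw 32.94
[-0.00066035 -0.00140729]
```

Call:
{"api": "step_arm", "payload": {"increments": [[0.05,-0.0007,-0.0012,0,0],[0.05,0,0,-0.002,0],[0.05,0,0,-0.002,0],[0.05,0,0,-0.002,0],[0.05,0,0,-0.002,0],[0.05,0,0,0,0],[0.05,0,0,0,0]]}}

```text
clock: 18.38
position: [0.5954, 0.1698, 0.1125]
ee_rot: [0.338, 0.621, -0.338, 0.621]
ft_force: [0.7, 0.3, 0.5]
grip_width: 0.675
```

Call:
{"api": "step_arm", "payload": {"increments": [[0.05,0,0,-0.0015,0],[0.05,0,0,-0.001,0],[0.05,0,0,0,0]]}}

```text
clock: 18.63
position: [0.5956, 0.1698, 0.1104]
ee_rot: [0.338, 0.621, -0.338, 0.621]
ft_force: [0.0, 0.2, -0.1]
grip_width: 0.676
```

Run:
```python
from h import *
o=obs(); print(np.array([.5958,.1696])-o["position"][:2])
```

```text
t 18.63 [0.5956 0.1698 0.1104] w 0.0578 F [ 0.   0.2 -0.1] T [ 0.03 -0.04 -0.01] yaw 32.94
[ 0.00015896 -0.00020065]
```

Call:
{"api": "step_arm", "payload": {"increments": [[0.05,0,0,-0.001,0],[0.05,0,0,-0.001,0],[0.05,0,0,-0.001,0],[0.05,0,0,0,0]]}}

```text
clock: 18.97
position: [0.5958, 0.1699, 0.1101]
ee_rot: [0.338, 0.621, -0.337, 0.621]
ft_force: [-11.6, -3.5, 24.2]
grip_width: 0.677
```

Run:
```python
from h import *
o=obs()
```

```text
t 18.97 [0.5958 0.1699 0.1101] w 0.0578 F [-11.6  -3.5  24.2] T [-0.63  2.55  0.04] yaw 32.94
```

Seated. Release, raise, check.

Call:
{"api": "step_arm", "payload": {"increments": [[0.05,0,0,0.002,0],[0.05,0,0,0,0],[0.085,0,0,0,0],[0.085,0,0,0,0],[0.085,0,0,0,0],[0.085,0,0,0.03,0],[0.085,0,0,0.04,0],[0.085,0,0,0.04,0],[0.085,0,0,0.04,0],[0.085,0,0,0,0],[0.085,0,0,0,0],[0.085,0,0,0,0]]}}

```text
clock: 19.97
position: [0.5953, 0.1698, 0.2585]
ee_rot: [0.338, 0.621, -0.338, 0.621]
ft_force: [-0.2, -0.2, -1.0]
grip_width: 0.991
```

```bash
cat >> h.py <<'E'
def tilt(W,t,ztop):
    P=W.reshape(-1,3); d=np.hypot(*(P[:,:2]-t+B*toolz()).T); P=P[(d<.0308)&(d>.0265)&(abs(P[:,2]-ztop)<.006)]
    print("rim tilt/z",np.linalg.lstsq(np.c_[P[:,:2]-t,np.ones(len(P))],P[:,2],rcond=None)[0].round(4),len(P),np.percentile(P[:,2],[10,50,90]).round(4))
E
python3 - <<'E'
from h import *
obs(); t,W,p=look((.595,.171),.128,.027,.0305,"w8.png"); tilt(W,t,.128)
top()
E
```

```text
t 19.97 [0.5953 0.1698 0.2585] w 0.0847 F [-0.2 -0.2 -1. ] T [0.01 0.04 0.02] yaw 32.95
n 801 rng [0.027  0.0305] z 0.1281 raw [0.5949 0.1722] true [0.5959 0.1707] TCP [0.5949 0.1698 0.2577] shift [0.0009 0.0009] yaw 32.96
rim tilt/z [-0.0082  0.0157  0.1275] 851 [0.1251 0.128  0.1291]
sieve_a 0.83 [ 0.465 -0.401  0.012] 0.035
sieve_a 0.58 [ 0.466 -0.257  0.011] 0.03
sieve_a 0.57 [ 0.573 -0.195  0.014] 0.042
sieve_a 0.5 [0.602 0.156 0.115] 0.13
cover 0.9 [ 0.675 -0.119  0.013] 0.042
cover 0.77 [ 0.673 -0.251  0.014] 0.042
cover 0.64 [ 0.661 -0.368  0.014] 0.041
cover 0.63 [ 0.573 -0.194  0.014] 0.042
jar 0.5 [ 0.553 -0.309  0.054] 0.058
portion_cup 0.58 [ 0.455 -0.188  0.006] 0.037
```

Call:
{"api": "step_arm", "payload": {"increments": [[0.078,-0.0107,-0.0353,0,0],[0.078,-0.0107,-0.0353,0,0],[0.078,-0.0107,-0.0353,0,0],[0.078,-0.0107,-0.0353,0,0],[0.078,-0.0107,-0.0353,0,0],[0.078,-0.0107,-0.0353,0,0],[0.078,-0.0107,-0.0353,-0.013,0],[0.078,-0.0107,-0.0353,-0.013,0],[0.078,-0.0107,-0.0353,-0.013,0],[0.078,-0.0107,-0.0353,-0.013,0],[0.078,-0.0107,-0.0353,-0.013,0],[0.078,-0.0107,-0.0353,-0.013,0]]}}

```text
clock: 21.27
position: [0.4662, -0.2553, 0.1806]
ee_rot: [0.338, 0.621, -0.338, 0.621]
ft_force: [1.1, 0.3, -0.5]
grip_width: 0.912
```

Call:
{"api": "step_arm", "payload": {"increments": [[0.078,0,0,0,0],[0.078,0,0,0,0],[0.078,0,0,0,0],[0.078,0,0,0,0]]}}

```text
clock: 21.6
position: [0.4678, -0.2526, 0.1814]
ee_rot: [0.337, 0.622, -0.337, 0.622]
ft_force: [0.5, 0.0, -0.1]
grip_width: 0.909
```

Run:
```python
from h import *
obs(); t,W,p=look((.465,-.255),.029,.027,.0305,"w9.png")
```

```text
t 21.6 [ 0.4678 -0.2526  0.1814] w 0.0776 F [ 0.5  0.  -0.1] T [-0.01 -0.03 -0.01] yaw 33.06
n 679 rng [0.027  0.0304] z 0.0292 raw [ 0.4641 -0.2517] true [ 0.4651 -0.2531] TCP [ 0.4679 -0.2525  0.1815] shift [-0.0029 -0.0006] yaw 33.08
```

View pics/w9.png

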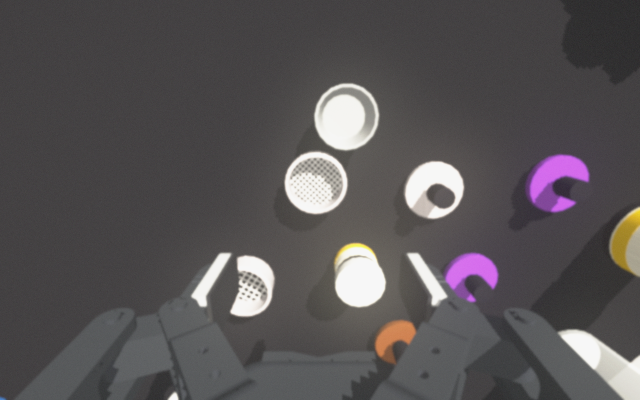

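Call:
{"api": "step_arm", "payload": {"increments": [[0.078,-0.0029,-0.0006,-0.025,0],[0.078,0,0,-0.035,0],[0.078,0,0,-0.035,0],[0.078,0,0,-0.035,0],[0.078,0,0,-0.03,0],[0.078,0,0,-0.0165,0],[0.078,0,0,0,0],[0.078,0,0,0,0],[0.078,0,0,0,0]]}}

```text
clock: 22.4
position: [0.4654, -0.2544, 0.0062]
ee_rot: [0.338, 0.621, -0.337, 0.622]
ft_force: [-0.6, -0.0, -0.4]
grip_width: 0.915
```

Call:
{"api": "step_arm", "payload": {"increments": [[0.05,0,0,0,0],[0.05,0,0,0,0],[0.05,0,0,0,0],[0.05,0,0,0,0],[0.05,0,0,0,0],[0.05,0,0,0,0]], "force": 50}}

```text
clock: 22.9
position: [0.4655, -0.2546, 0.0066]
ee_rot: [0.338, 0.62, -0.337, 0.622]
ft_force: [-2.3, 0.8, 10.6]
grip_width: 0.677
```

Call:
{"api": "step_arm", "payload": {"increments": [[0.05,0,0,0.015,0],[0.05,0,0,0.035,0],[0.05,0,0,0.04,0],[0.05,0,0,0.04,0],[0.05,0,0,0.04,0],[0.05,0,0,0,0],[0.05,0,0,0,0],[0.05,0,0,0,0]]}}

```text
clock: 23.57
position: [0.4642, -0.2541, 0.1749]
ee_rot: [0.338, 0.621, -0.337, 0.622]
ft_force: [0.1, 0.3, -1.7]
grip_width: 0.679
```

Run:
```python
from h import *
o=obs(); z=o["position"][2]; look(o["position"][:2]-B*toolz(),z+.023,.027,.0305,"w10.png",.005)
```

```text
t 23.57 [ 0.4642 -0.2541  0.1749] w 0.058 F [ 0.1  0.3 -1.7] T [ 0.05  0.03 -0.  ] yaw 32.96
n 4185 rng [0.0268 0.0347] z 0.1972 raw [ 0.4628 -0.2509] true [ 0.4637 -0.2524] TCP [ 0.4637 -0.254   0.1741] shift [0.     0.0016] yaw 32.95
```

Call:
{"api": "step_arm", "payload": {"increments": [[0.05,0.011,0.0353,0.001,0],[0.05,0.011,0.0353,0.001,0],[0.05,0.011,0.0353,0.001,0],[0.05,0.011,0.0353,0,0],[0.05,0.011,0.0353,0,0],[0.05,0.011,0.0353,0,0],[0.05,0.011,0.0353,0,0],[0.05,0.011,0.0353,0,0],[0.05,0.011,0.0353,0,0],[0.05,0.011,0.0353,0,0],[0.05,0.011,0.0353,0,0],[0.05,0.011,0.0353,0,0]]}}

```text
clock: 24.62
position: [0.5957, 0.1707, 0.1758]
ee_rot: [0.337, 0.622, -0.338, 0.621]
ft_force: [0.9, 0.2, -1.5]
grip_width: 0.679
```

Call:
{"api": "step_arm", "payload": {"increments": [[0.05,0,0,-0.012,0],[0.05,0,0,0,0],[0.05,0,0,0,0],[0.05,0,0,0,0],[0.05,0,0,0,0]]}}

```text
clock: 25.03
position: [0.5963, 0.1676, 0.166]
ee_rot: [0.338, 0.621, -0.338, 0.621]
ft_force: [-0.3, -0.7, -0.5]
grip_width: 0.674
```

Run:
```python
from h import *
o=obs(); print(np.array([.5961,.1696])-o["position"][:2]);z=o["position"][2]; look(o["position"][:2]-B*toolz(),z+.023,.027,.0305,None,.005)
```

```text
t 25.03 [0.5963 0.1676 0.166 ] w 0.0576 F [-0.3 -0.7 -0.5] T [-0.01  0.03 -0.01] yaw 32.82
[-0.0002491   0.00200188]
n 4193 rng [0.0268 0.0347] z 0.1883 raw [0.595  0.1708] true [0.5959 0.1694] TCP [0.5964 0.1679 0.1662] shift [-0.0005  0.0015] yaw 32.84
```

Call:
{"api": "step_arm", "payload": {"increments": [[0.05,-0.0002,0.0012,-0.012,0],[0.05,0,0,-0.01,0],[0.05,0,0,-0.007,0],[0.05,0,0,0,0],[0.05,0,0,0,0],[0.05,0,0,0,0],[0.05,0,0,0,0]]}}

```text
clock: 25.67
position: [0.5963, 0.1705, 0.1371]
ee_rot: [0.338, 0.621, -0.338, 0.621]
ft_force: [0.8, -0.0, -1.1]
grip_width: 0.681
```

Run:
```python
from h import *
o=obs(); print(np.array([.5961,.1697])-o["position"][:2])
```

```text
t 25.67 [0.5963 0.1705 0.1371] w 0.0581 F [ 0.8 -0.  -1.1] T [-0.    0.01  0.  ] yaw 32.94
[-0.00017174 -0.00076936]
```

Call:
{"api": "step_arm", "payload": {"increments": [[0.05,-0.0002,-0.0008,0,0],[0.05,0,0,-0.002,0],[0.05,0,0,-0.002,0],[0.05,0,0,-0.002,0],[0.05,0,0,-0.002,0],[0.05,0,0,0,0],[0.05,0,0,0,0]]}}

```text
clock: 26.25
position: [0.5959, 0.1696, 0.1288]
ee_rot: [0.338, 0.621, -0.338, 0.621]
ft_force: [-0.7, 0.0, 1.4]
grip_width: 0.68
```

Call:
{"api": "step_arm", "payload": {"increments": [[0.05,0,0,-0.001,0],[0.05,0,0,-0.001,0],[0.05,0,0,0,0],[0.05,0,0,0,0]]}}

```text
clock: 26.58
position: [0.5961, 0.1696, 0.1286]
ee_rot: [0.338, 0.621, -0.337, 0.621]
ft_force: [-7.2, -2.2, 16.1]
grip_width: 0.681
```

Run:
```python
from h import *
o=obs()
```

```text
t 26.58 [0.5961 0.1696 0.1286] w 0.0581 F [-7.2 -2.2 16.1] T [-0.5   1.66  0.02] yaw 32.94
```

Call:
{"api": "step_arm", "payload": {"increments": [[0.05,0,0,0.0015,0],[0.05,0,0,0,0],[0.085,0,0,0,0],[0.085,0,0,0,0],[0.085,0,0,0,0],[0.085,0,0,0.03,0],[0.085,0,0,0.04,0],[0.085,0,0,0.04,0],[0.085,0,0,0.035,0],[0.085,0,0,0,0],[0.085,0,0,0,0],[0.085,0,0,0,0]]}}

```text
clock: 27.58
position: [0.5956, 0.1696, 0.2725]
ee_rot: [0.337, 0.621, -0.338, 0.621]
ft_force: [0.4, -0.9, -0.7]
grip_width: 0.993
```

Run:
```python
from h import *
obs(); t,W,p=look((.595,.171),.151,.027,.0305,"w11.png"); tilt(W,t,.151)
top()
```

```text
t 27.58 [0.5956 0.1696 0.2725] w 0.0848 F [ 0.4 -0.9 -0.7] T [-0.09 -0.06  0.01] yaw 32.95
n 840 rng [0.027  0.0304] z 0.1511 raw [0.5948 0.1724] true [0.5957 0.171 ] TCP [0.5952 0.1696 0.2718] shift [0.0005 0.0014] yaw 32.95
rim tilt/z [-0.011   0.0165  0.1505] 897 [0.1477 0.151  0.1521]
sieve_a 0.61 [ 0.465 -0.401  0.013] 0.035
cover 0.88 [ 0.674 -0.252  0.014] 0.043
cover 0.8 [ 0.661 -0.369  0.014] 0.042
cover 0.69 [ 0.572 -0.194  0.014] 0.042
cover 0.64 [ 0.676 -0.119  0.014] 0.043
jar 0.65 [ 0.553 -0.308  0.053] 0.058
portion_cup 0.88 [ 0.455 -0.188  0.006] 0.037
```

Call:
{"api": "step_arm", "payload": {"increments": [[0.078,-0.008,-0.0355,0,0],[0.078,-0.008,-0.0355,0,0],[0.078,-0.008,-0.0355,0,0],[0.078,-0.008,-0.0355,0,0],[0.078,-0.008,-0.0355,0,0],[0.078,-0.008,-0.0355,0,0],[0.078,-0.008,-0.0355,0,0],[0.078,-0.008,-0.0355,0,0],[0.078,-0.008,-0.0355,0,0],[0.078,-0.008,-0.0355,0,0],[0.078,-0.008,-0.0355,-0.014,0],[0.078,-0.008,-0.0355,-0.014,0]]}}

```text
clock: 28.88
position: [0.4995, -0.2582, 0.2455]
ee_rot: [0.338, 0.621, -0.337, 0.622]
ft_force: [1.3, -0.2, -0.5]
grip_width: 0.914
```

Call:
{"api": "step_arm", "payload": {"increments": [[0.078,-0.008,-0.0355,-0.014,0],[0.078,-0.008,-0.0355,-0.014,0],[0.078,-0.008,-0.0355,-0.014,0],[0.078,-0.008,-0.0355,-0.014,0],[0.078,0,0,0,0],[0.078,0,0,0,0],[0.078,0,0,0,0],[0.078,0,0,0,0]]}}

```text
clock: 29.55
position: [0.4688, -0.3972, 0.1894]
ee_rot: [0.337, 0.621, -0.337, 0.622]
ft_force: [0.2, 0.8, -0.9]
grip_width: 0.917
```

Run:
```python
from h import *
o=obs(); print(o["joint_pos"].round(2)); t,W,p=look((.464,-.399),.034,.027,.0305,"w12.png")
```

```text
t 29.55 [ 0.4688 -0.3972  0.1894] w 0.0783 F [ 0.2  0.8 -0.9] T [-0.04  0.04 -0.04] yaw 33.05
[ 0.06  0.4   0.73  1.58 -0.28  1.27  1.42]
n 679 rng [0.027  0.0304] z 0.0341 raw [ 0.4629 -0.3955] true [ 0.4639 -0.3969] TCP [ 0.4689 -0.3971  0.1896] shift [-0.005   0.0002] yaw 33.07
```

Call:
{"api": "step_arm", "payload": {"increments": [[0.078,-0.005,0.001,-0.025,0],[0.078,0,0,-0.035,0],[0.078,0,0,-0.035,0],[0.078,0,0,-0.035,0],[0.078,0,0,-0.035,0],[0.078,0,0,-0.0185,0],[0.078,0,0,0,0],[0.078,0,0,0,0],[0.078,0,0,0,0]]}}

```text
clock: 30.35
position: [0.4642, -0.3977, 0.0077]
ee_rot: [0.337, 0.62, -0.337, 0.622]
ft_force: [-0.3, 0.8, 0.6]
grip_width: 0.913
```

Call:
{"api": "step_arm", "payload": {"increments": [[0.05,0,0,0,0],[0.05,0,0,0,0],[0.05,0,0,0,0],[0.05,0,0,0,0],[0.05,0,0,0,0],[0.05,0,0,0,0]], "force": 50}}

```text
clock: 30.85
position: [0.464, -0.398, 0.0082]
ee_rot: [0.338, 0.62, -0.337, 0.622]
ft_force: [-2.8, 3.5, 11.1]
grip_width: 0.684
```

Call:
{"api": "step_arm", "payload": {"increments": [[0.05,0,0,0.015,0],[0.05,0,0,0.035,0],[0.05,0,0,0.04,0],[0.05,0,0,0.04,0],[0.05,0,0,0.04,0],[0.05,0,0,0.02,0],[0.05,0,0,0,0],[0.05,0,0,0,0],[0.05,0,0,0,0]]}}

```text
clock: 31.6
position: [0.4625, -0.397, 0.1955]
ee_rot: [0.338, 0.621, -0.338, 0.621]
ft_force: [0.6, 0.4, -1.5]
grip_width: 0.682
```

Run:
```python
from h import *
o=obs(); z=o["position"][2]; look(o["position"][:2]-B*toolz(),z+.028,.027,.0305,"w13.png",.005)
```

```text
t 31.6 [ 0.4625 -0.397   0.1955] w 0.0583 F [ 0.6  0.4 -1.5] T [ 0.05 -0.01  0.01] yaw 32.95
n 4120 rng [0.0268 0.035 ] z 0.2215 raw [ 0.4613 -0.3941] true [ 0.4623 -0.3955] TCP [ 0.4623 -0.3968  0.1948] shift [-0.      0.0013] yaw 32.95
```

Call:
{"api": "step_arm", "payload": {"increments": [[0.05,0.0084,0.0354,0.001,0],[0.05,0.0084,0.0354,0.001,0],[0.05,0.0084,0.0354,0,0],[0.05,0.0084,0.0354,0,0],[0.05,0.0084,0.0354,0,0],[0.05,0.0084,0.0354,0,0],[0.05,0.0084,0.0354,0,0],[0.05,0.0084,0.0354,0,0],[0.05,0.0084,0.0354,0,0],[0.05,0.0084,0.0354,0,0],[0.05,0.0084,0.0354,0,0],[0.05,0.0084,0.0354,0,0]]}}

```text
clock: 32.65
position: [0.5629, 0.0291, 0.1965]
ee_rot: [0.337, 0.622, -0.338, 0.621]
ft_force: [-0.2, 0.2, -0.5]
grip_width: 0.685
```

Call:
{"api": "step_arm", "payload": {"increments": [[0.05,0.0084,0.0354,0,0],[0.05,0.0084,0.0354,0,0],[0.05,0.0084,0.0354,0,0],[0.05,0.0084,0.0354,0,0],[0.05,0,0,-0.012,0],[0.05,0,0,0,0],[0.05,0,0,0,0],[0.05,0,0,0,0],[0.05,0,0,0,0]]}}

```text
clock: 33.4
position: [0.5974, 0.1674, 0.1861]
ee_rot: [0.338, 0.621, -0.338, 0.621]
ft_force: [-0.3, -0.5, -0.2]
grip_width: 0.686
```

Run:
```python
from h import *
o=obs(); print(np.array([.5961,.1697])-o["position"][:2]);z=o["position"][2]; look(o["position"][:2]-B*toolz(),z+.026,.027,.0305,None,.005)
```

```text
t 33.4 [0.5974 0.1674 0.1861] w 0.0586 F [-0.3 -0.5 -0.2] T [-0.02 -0.03 -0.02] yaw 32.82
[-0.00127143  0.0023152 ]
n 4539 rng [0.0267 0.0348] z 0.2119 raw [0.5962 0.1703] true [0.5971 0.1688] TCP [0.5975 0.1677 0.1863] shift [-0.0003  0.0011] yaw 32.83
```

Call:
{"api": "step_arm", "payload": {"increments": [[0.05,-0.0012,0.0015,-0.01,0],[0.05,0,0,-0.009,0],[0.05,0,0,-0.005,0],[0.05,0,0,0,0],[0.05,0,0,0,0],[0.05,0,0,0,0],[0.05,0,0,0,0]]}}

```text
clock: 34.03
position: [0.5963, 0.1705, 0.1621]
ee_rot: [0.338, 0.621, -0.338, 0.621]
ft_force: [-0.2, -0.5, -1.1]
grip_width: 0.682
```

Run:
```python
from h import *
o=obs(); print(np.array([.5961,.1697])-o["position"][:2])
```

```text
t 34.03 [0.5963 0.1705 0.1621] w 0.0583 F [-0.2 -0.5 -1.1] T [-0.06  0.   -0.01] yaw 32.95
[-0.00015375 -0.00081957]
```

Call:
{"api": "step_arm", "payload": {"increments": [[0.05,-0.0002,-0.0008,0,0],[0.05,0,0,-0.002,0],[0.05,0,0,-0.002,0],[0.05,0,0,-0.002,0],[0.05,0,0,-0.002,0],[0.05,0,0,0,0],[0.05,0,0,0,0]]}}

```text
clock: 34.62
position: [0.5957, 0.1697, 0.1536]
ee_rot: [0.338, 0.621, -0.338, 0.621]
ft_force: [0.7, 0.3, -1.4]
grip_width: 0.683
```

Call:
{"api": "step_arm", "payload": {"increments": [[0.05,0,0,-0.001,0],[0.05,0,0,-0.001,0],[0.05,0,0,0,0],[0.05,0,0,0,0]]}}

```text
clock: 34.95
position: [0.596, 0.1697, 0.1531]
ee_rot: [0.338, 0.621, -0.337, 0.621]
ft_force: [-5.0, -0.9, 10.3]
grip_width: 0.68
```

Run:
```python
from h import *
o=obs()
```

```text
t 34.95 [0.596  0.1697 0.1531] w 0.058 F [-5.  -0.9 10.3] T [-0.32  1.07 -0.02] yaw 32.94
```

Contact at the expected height (.1532). Release and check.

Call:
{"api": "step_arm", "payload": {"increments": [[0.05,0,0,-0.0005,0],[0.05,0,0,0.001,0],[0.085,0,0,0,0],[0.085,0,0,0,0],[0.085,0,0,0,0],[0.085,0,0,0.03,0],[0.085,0,0,0.04,0],[0.085,0,0,0.04,0],[0.085,0,0,0.04,0],[0.085,0,0,0,0],[0.085,0,0,0,0],[0.085,0,0,0,0]]}}

```text
clock: 35.95
position: [0.5957, 0.1698, 0.3017]
ee_rot: [0.338, 0.621, -0.338, 0.621]
ft_force: [-0.0, -0.0, -0.9]
grip_width: 0.997
```

Run:
```python
from h import *
obs(); t,W,p=look((.595,.171),.179,.027,.0305,"w14.png"); tilt(W,t,.179)
top()
```

```text
t 35.95 [0.5957 0.1698 0.3017] w 0.0851 F [-0.  -0.  -0.9] T [-0.07  0.06  0.02] yaw 32.95
n 838 rng [0.027  0.0304] z 0.1791 raw [0.595  0.1722] true [0.5959 0.1707] TCP [0.5954 0.1697 0.301 ] shift [0.0006 0.001 ] yaw 32.95
rim tilt/z [-0.0066  0.0153  0.1786] 891 [0.1759 0.1791 0.1801]
sieve_a 0.5 [0.604 0.157 0.157] 0.179
cover 0.66 [ 0.66  -0.368  0.014] 0.042
cover 0.64 [ 0.573 -0.194  0.014] 0.042
cover 0.62 [ 0.674 -0.252  0.014] 0.042
cover 0.6 [ 0.676 -0.119  0.014] 0.043
jar 0.74 [ 0.553 -0.308  0.053] 0.058
portion_cup 0.83 [ 0.455 -0.188  0.006] 0.036
```

Call:
{"api": "step_arm", "payload": {"increments": [[0.06,-0.0022,-0.0364,0,0],[0.06,-0.0022,-0.0364,0,0],[0.06,-0.0022,-0.0364,0,0],[0.06,-0.0022,-0.0364,0,0],[0.06,-0.0022,-0.0364,-0.018,0],[0.06,-0.0022,-0.0364,-0.018,0],[0.06,-0.0022,-0.0364,-0.018,0],[0.06,-0.0022,-0.0364,-0.018,0],[0.06,-0.0022,-0.0364,-0.018,0],[0.06,-0.0022,-0.0364,-0.018,0],[0.06,0,0,0,0],[0.06,0,0,0,0]]}}

```text
clock: 37.25
position: [0.5722, -0.197, 0.1929]
ee_rot: [0.339, 0.621, -0.34, 0.62]
ft_force: [0.7, 0.6, -0.3]
grip_width: 0.698
```

Call:
{"api": "step_arm", "payload": {"increments": [[0.06,0,0,0,0],[0.06,0,0,0,0],[0.06,0,0,0,0]]}}

```text
clock: 37.5
position: [0.5746, -0.1928, 0.1947]
ee_rot: [0.337, 0.621, -0.337, 0.622]
ft_force: [-0.4, -0.5, 0.3]
grip_width: 0.702
```

```bash
cat >> h.py <<'E'
def disc(c,zk,zd,name=None):
    p=camera("wrist"); W=cloud(p); o=monitor.get_obs()
    if name: save(p,name)
    M=(np.hypot(W[...,0]-c[0],W[...,1]-c[1])<.05)
    K=W[M&(abs(W[...,2]-zk)<.003)]; r=cv2.minEnclosingCircle((K[:,:2]*1000).astype(np.float32)); k=K[:,:2].mean(0)
    print("knob",len(K),k.round(4),"enc",np.round(r[0],1),round(r[1],1),"z",np.median(K[:,2]).round(4))
    D=W[M&(abs(W[...,2]-zd)<.003)]; d=np.hypot(*(D[:,:2]-k).T); r=cv2.minEnclosingCircle((D[d<.034][:,:2]*1000).astype(np.float32)); print("disc enc",np.round(r[0],1),round(r[1],1),"z",np.median(D[:,2]).round(4),"col",np.median(p["color"][M&(abs(W[...,2]-zd)<.003)],0))
    t=k+B*toolz(); print("true",t.round(4),"TCP",o["position"].round(4),"shift",(t-o["position"][:2]).round(4))
E
python3 - <<'E'
from h import *
obs(); disc((.572,-.193),.042,.014,"w15.png")
E
```

```text
t 37.5 [ 0.5746 -0.1928  0.1947] w 0.0599 F [-0.4 -0.5  0.3] T [-0.02  0.02 -0.03] yaw 33.08
knob 363 [ 0.5737 -0.1931] enc [ 573.8 -193.6] 10.9 z 0.0424
disc enc [ 574.  -193.5] 29.9 z 0.0145 col [220. 212. 204.]
true [ 0.5747 -0.1946] TCP [ 0.5745 -0.1929  0.1947] shift [ 0.0002 -0.0017]
```

View pics/w15.png

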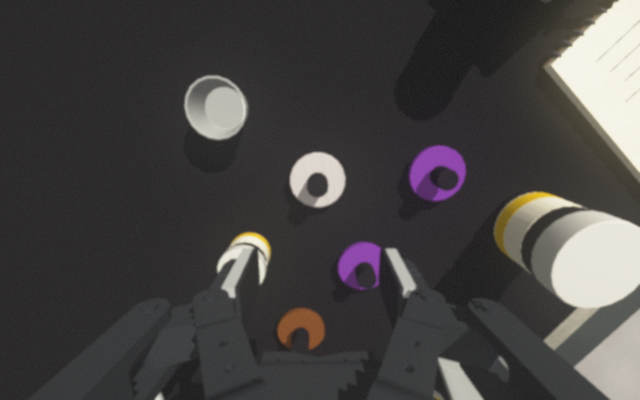

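Call:
{"api": "step_arm", "payload": {"increments": [[0.05,0.0004,-0.001,-0.025,0],[0.05,0,0,-0.035,0],[0.05,0,0,-0.035,0],[0.05,0,0,-0.035,0],[0.05,0,0,-0.03,0],[0.05,0,0,-0.017,0],[0.05,0,0,0,0],[0.05,0,0,0,0],[0.05,0,0,0,0]]}}

```text
clock: 38.3
position: [0.5754, -0.1953, 0.0189]
ee_rot: [0.338, 0.621, -0.337, 0.622]
ft_force: [0.3, -0.0, 0.5]
grip_width: 0.585
```

Call:
{"api": "step_arm", "payload": {"increments": [[0.0,0,0,0,0],[0.0,0,0,0,0],[0.0,0,0,0,0],[0.0,0,0,0,0],[0.0,0,0,0,0],[0.0,0,0,0,0],[0.0,0,0,0,0]], "force": 70}}

```text
clock: 38.88
position: [0.5752, -0.1954, 0.0189]
ee_rot: [0.338, 0.621, -0.337, 0.622]
ft_force: [-1.7, 0.8, 7.5]
grip_width: 0.232
```

Call:
{"api": "step_arm", "payload": {"increments": [[0.0,0,0,0.01,0],[0.0,0,0,0.03,0],[0.0,0,0,0.04,0],[0.0,0,0,0.04,0],[0.0,0,0,0.04,0],[0.0,0,0,0.04,0],[0.0,0,0,0,0],[0.0,0,0,0,0],[0.0,0,0,0,0]]}}

```text
clock: 39.63
position: [0.5737, -0.195, 0.2169]
ee_rot: [0.338, 0.622, -0.338, 0.621]
ft_force: [-0.4, 0.2, -3.4]
grip_width: 0.233
```

Run:
```python
from h import *
o=obs(); z=o["position"][2]; disc(o["position"][:2]-B*toolz(),z+.024,z-.004,"w16.png")
```

```text
t 39.63 [ 0.5737 -0.195   0.2169] w 0.0199 F [-0.4  0.2 -3.4] T [-0.06  0.01 -0.01] yaw 32.95
knob 2123 [ 0.5723 -0.1914] enc [ 570.6 -189. ] 23.5 z 0.2403
disc enc [ 573. -193.] 30.0 z 0.2123 col [215. 205. 196.]
true [ 0.5732 -0.1928] TCP [ 0.5734 -0.1949  0.216 ] shift [-0.0002  0.002 ]
```

Call:
{"api": "step_arm", "payload": {"increments": [[0.0,0.0022,0.0365,0.0005,0],[0.0,0.0022,0.0365,0.0005,0],[0.0,0.0022,0.0365,0.0005,0],[0.0,0.0022,0.0365,0.0005,0],[0.0,0.0022,0.0365,0.0005,0],[0.0,0.0022,0.0365,0.0005,0],[0.0,0.0022,0.0365,0,0],[0.0,0.0022,0.0365,0,0],[0.0,0.0022,0.0365,0,0],[0.0,0.0022,0.0365,0,0],[0.0,0,0,0,0],[0.0,0,0,0,0]]}}

```text
clock: 40.68
position: [0.5948, 0.1726, 0.2177]
ee_rot: [0.335, 0.623, -0.337, 0.621]
ft_force: [-0.2, -0.8, -2.7]
grip_width: 0.233
```

Call:
{"api": "step_arm", "payload": {"increments": [[0.0,0,0,0,0],[0.0,0,0,0,0],[0.0,0,0,0,0]]}}

```text
clock: 40.93
position: [0.5962, 0.1681, 0.2199]
ee_rot: [0.338, 0.621, -0.339, 0.621]
ft_force: [-0.0, -0.6, -1.8]
grip_width: 0.228
```

Run:
```python
from h import *
o=obs(); z=o["position"][2]; print(np.array([.5956,.1705])-o["position"][:2]); disc(o["position"][:2]-B*toolz(),z+.024,z-.004)
```

```text
t 40.93 [0.5962 0.1681 0.2199] w 0.0195 F [-0.  -0.6 -1.8] T [-0.01 -0.03 -0.02] yaw 32.82
[-0.0005991   0.00241639]
knob 2131 [0.5945 0.1716] enc [593. 174.] 23.5 z 0.2433
disc enc [595.6 170. ] 30.2 z 0.2153 col [199. 189. 181.]
true [0.5955 0.1701] TCP [0.5963 0.1683 0.22  ] shift [-0.0008  0.0018]
```

Call:
{"api": "step_arm", "payload": {"increments": [[0.0,-0.0005,0.0016,-0.006,0],[0.0,0,0,-0.008,0],[0.0,0,0,-0.005,0],[0.0,0,0,0,0],[0.0,0,0,0,0],[0.0,0,0,0,0],[0.0,0,0,0,0]]}}

```text
clock: 41.57
position: [0.5959, 0.1713, 0.2016]
ee_rot: [0.338, 0.621, -0.338, 0.621]
ft_force: [-0.4, -0.1, -3.4]
grip_width: 0.227
```

Run:
```python
from h import *
o=obs(); z=o["position"][2]; print(np.array([.5956,.1705])-o["position"][:2]); disc(o["position"][:2]-B*toolz(),z+.024,z-.004)
```

```text
t 41.57 [0.5959 0.1713 0.2016] w 0.0194 F [-0.4 -0.1 -3.4] T [-0.04 -0.03 -0.07] yaw 32.94
[-0.00030016 -0.00083528]
knob 2118 [0.5943 0.1749] enc [592.6 177.3] 23.5 z 0.225
disc enc [595.3 173. ] 30.2 z 0.197 col [199. 189. 181.]
true [0.5953 0.1734] TCP [0.5959 0.1713 0.2016] shift [-0.0006  0.0021]
```

Call:
{"api": "step_arm", "payload": {"increments": [[0.0,-0.0003,-0.0008,0,0],[0.0,0,0,-0.002,0],[0.0,0,0,-0.002,0],[0.0,0,0,-0.002,0],[0.0,0,0,-0.002,0],[0.0,0,0,0,0],[0.0,0,0,0,0]]}}

```text
clock: 42.2
position: [0.5953, 0.1705, 0.193]
ee_rot: [0.338, 0.621, -0.338, 0.621]
ft_force: [1.5, 0.1, -2.0]
grip_width: 0.233
```

Call:
{"api": "step_arm", "payload": {"increments": [[0.0,0,0,-0.0015,0],[0.0,0,0,-0.001,0],[0.0,0,0,0,0],[0.0,0,0,0,0]]}}

```text
clock: 42.53
position: [0.5958, 0.1706, 0.1919]
ee_rot: [0.338, 0.621, -0.337, 0.622]
ft_force: [-2.1, -0.8, 4.8]
grip_width: 0.231
```

Run:
```python
from h import *
o=obs()
```

```text
t 42.53 [0.5958 0.1706 0.1919] w 0.0197 F [-2.1 -0.8  4.8] T [-0.18  0.59 -0.02] yaw 32.94
```

Call:
{"api": "step_arm", "payload": {"increments": [[0.0,0,0,-0.0005,0],[0.0,0,0,0.0005,0],[0.05,0,0,0,0],[0.05,0,0,0,0],[0.05,0,0,0,0],[0.05,0,0,0.03,0],[0.05,0,0,0.04,0],[0.05,0,0,0.04,0],[0.05,0,0,0.03,0],[0.05,0,0,0,0],[0.05,0,0,0,0],[0.05,0,0,0,0]]}}

```text
clock: 43.53
position: [0.5952, 0.1705, 0.33]
ee_rot: [0.338, 0.621, -0.338, 0.621]
ft_force: [0.1, 0.5, -1.2]
grip_width: 0.586
```

Run:
```python
from h import *
o=obs(); print(o["joint_pos"].round(2)); disc((.595,.172),.215,.187,"w17.png")
p=camera("side"); save(p,"s5.png")
a=cv2.imread("pics/s5.png")[170:350,210:420]; cv2.imwrite("pics/s5c.png",cv2.resize(a,None,fx=3.3,fy=3.3,interpolation=cv2.INTER_CUBIC))
```

```text
t 43.53 [0.5952 0.1705 0.33  ] w 0.05 F [ 0.1  0.5 -1.2] T [-0.06  0.02  0.01] yaw 32.95
[-0.73  0.31  0.5   1.34 -0.15  1.54  0.33]
knob 468 [0.5947 0.173 ] enc [595.  172.8] 10.8 z 0.2154
disc enc [595.  172.6] 29.9 z 0.1875 col [202. 192. 183.]
true [0.5957 0.1715] TCP [0.595  0.1705 0.3294] shift [0.0007 0.001 ]
```

View pics/s5c.png

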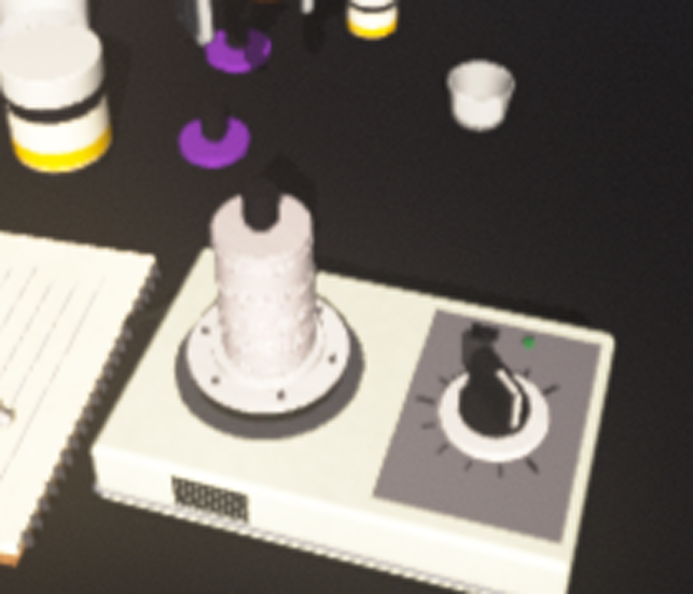

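Call:
{"api": "step_arm", "payload": {"increments": [[0.05,-0.029,0.0067,0,0],[0.05,-0.029,0.0067,0,0],[0.05,-0.029,0.0067,0,0],[0.05,-0.029,0.0067,0,0],[0.05,-0.029,0.0067,0,0],[0.05,0,0,-0.03,0],[0.05,0,0,-0.04,0],[0.05,0,0,-0.03,0],[0.05,0,0,0,0],[0.05,0,0,0,0],[0.05,0,0,0,0]]}}

```text
clock: 44.55
position: [0.451, 0.2042, 0.2322]
ee_rot: [0.338, 0.621, -0.337, 0.621]
ft_force: [-0.4, -0.1, 0.1]
grip_width: 0.585
```

```bash
cat >> h.py <<'E'
def dial(name=None):
    p=camera("wrist"); W=cloud(p); o=monitor.get_obs()
    if name: save(p,name)
    m=(W[...,2]>.099)&(W[...,2]<.11)&(np.hypot(W[...,0]-.449,W[...,1]-.204)<.035); Q=W[m]
    r=cv2.minAreaRect((Q[:,:2]*1000).astype(np.float32)); a=r[2] if r[1][0]>r[1][1] else r[2]+90
    c=p["color"][m].astype(int).min(1); w=Q[c>140][:,:2].mean(0) if (c>140).any() else np.array([np.nan]*2)
    d=w-np.array(r[0])/1000; print("bar",np.round(r[0],1),np.round(r[1],1),"axis",round(a,2),"pointer",np.degrees(np.arctan2(d[1],d[0])).round(1),(c>140).sum())
    t=np.array(r[0])/1000+B*toolz(); print("true",t.round(4),"TCP",o["position"].round(4),"shift",(t-o["position"][:2]).round(4),"yaw",yaw()[0].round(2))
E
python3 - <<'E'
from h import *
o=obs(); dial("w18.png")
E
```

```text
t 44.55 [0.451  0.2042 0.2322] w 0.0499 F [-0.4 -0.1  0.1] T [ 0.05 -0.06 -0.  ] yaw 32.93
bar [448.9 205.3] [13.9 44.4] axis 122.4 pointer 121.5 106
true [0.4498 0.2039] TCP [0.4513 0.2044 0.2326] shift [-0.0015 -0.0005] yaw 32.93
```

Call:
{"api": "step_arm", "payload": {"increments": [[0.05,-0.0015,-0.0005,-0.03,0],[0.05,0,0,-0.035,0],[0.05,0,0,-0.035,0],[0.05,0,0,-0.03,0],[0.05,0,0,-0.02,0],[0.05,0,0,0,0],[0.05,0,0,0,0],[0.0,0,0,0,0],[0.0,0,0,0,0],[0.0,0,0,0,0],[0.0,0,0,0,0],[0.0,0,0,0,0]], "force": 40}}

```text
clock: 45.6
position: [0.4494, 0.2038, 0.0825]
ee_rot: [0.339, 0.621, -0.337, 0.621]
ft_force: [-4.0, -2.6, 12.0]
grip_width: 0.154
```

Run:
```python
from h import *
o=obs()
```

```text
t 45.6 [0.4494 0.2038 0.0825] w 0.0132 F [-4.  -2.6 12. ] T [-0.44  1.03 -0.36] yaw 32.89
```

Call:
{"api": "step_arm", "payload": {"increments": [[0.0,0,0,0.001,-0.119],[0.0,0,0,0,-0.119],[0.0,0,0,0,-0.119],[0.0,0,0,0,-0.119],[0.0,0,0,0,-0.119],[0.0,0,0,0,-0.119],[0.0,0,0,0,-0.119],[0.0,0,0,0,-0.119],[0.0,0,0,0,-0.119],[0.0,0,0,0,-0.119],[0.0,0,0,0,-0.119],[0.0,0,0,0,-0.119]]}}

```text
clock: 46.6
position: [0.4488, 0.2038, 0.0826]
ee_rot: [0.663, 0.247, -0.663, 0.246]
ft_force: [-3.3, -0.5, 2.5]
grip_width: 0.155
```

Call:
{"api": "step_arm", "payload": {"increments": [[0.0,0,0,0,0],[0.0,0,0,0,0],[0.05,0,0,0,0],[0.05,0,0,0,0],[0.05,0,0,0,0],[0.05,0,0,0.03,0],[0.05,0,0,0.04,0],[0.05,0,0,0.04,0],[0.05,0,0,0.04,0],[0.05,0,0,0,0],[0.05,0,0,0,0]]}}

```text
clock: 47.52
position: [0.4501, 0.2041, 0.2341]
ee_rot: [0.664, 0.249, -0.66, 0.248]
ft_force: [-1.0, -0.0, -0.3]
grip_width: 0.581
```

Run:
```python
from h import *
o=obs(); dial("w19.png"); print(o["joint_pos"].round(2))
```

```text
t 47.52 [0.4501 0.2041 0.2341] w 0.0496 F [-1.  -0.  -0.3] T [-0.02  0.01  0.01] yaw -48.8
bar [450.6 205. ] [44.5 13.3] axis 40.85 pointer 42.0 111
true [0.4493 0.2038] TCP [0.4492 0.2037 0.2322] shift [0.0001 0.0001] yaw -48.81
[-1.09  0.02  0.59  1.82 -0.01  1.3  -1.35]
```

Call:
{"api": "step_arm", "payload": {"increments": [[0.05,0,0,0,0.12],[0.05,0,0,0,0.12],[0.05,0,0,0,0.12],[0.05,0,0,0,0.12],[0.05,0,0,0,0.12],[0.05,0,0,0,0.12],[0.05,0,0,0,0.12],[0.05,0,0,0,0.12],[0.05,0,0,0,0.12],[0.05,0,0,0,0.12],[0.05,0,0,0,0.12],[0.05,0,0,0,0.12]]}}

```text
clock: 48.57
position: [0.4482, 0.2031, 0.2301]
ee_rot: [0.331, 0.625, -0.333, 0.624]
ft_force: [-0.1, -0.6, -0.4]
grip_width: 0.586
```

Call:
{"api": "step_arm", "payload": {"increments": [[0.05,0,0,0,0.12],[0.05,0,0,0,0.12],[0.05,0,0,0,0.12],[0.05,0,0,0,0.12],[0.05,0,0,0,0.12],[0.05,0,0,0,0.12],[0.05,0,0,0,0.12],[0.05,0,0,0,0.12],[0.05,0,0,0,0.12],[0.05,0,0,0,0.12],[0.05,0,0,0,0.12],[0.05,0,0,0,0.12]]}}

```text
clock: 49.57
position: [0.4482, 0.203, 0.23]
ee_rot: [-0.163, 0.689, 0.162, 0.687]
ft_force: [0.1, 0.3, -0.2]
grip_width: 0.587
```

Call:
{"api": "step_arm", "payload": {"increments": [[0.05,0,0,0,0.12],[0.05,0,0,0,0.12],[0.05,0,0,0,0.018],[0.05,0,0,0,0],[0.05,0,0,0,0],[0.05,0,0,0,0],[0.05,0,0,0,0]]}}

```text
clock: 50.15
position: [0.4488, 0.2034, 0.2315]
ee_rot: [-0.247, 0.663, 0.247, 0.663]
ft_force: [0.2, -0.1, -0.7]
grip_width: 0.585
```

Run:
```python
from h import *
o=obs(); dial("w20.png"); print(o["joint_pos"].round(2))
```

```text
t 50.15 [0.4488 0.2034 0.2315] w 0.0499 F [ 0.2 -0.1 -0.7] T [-0.05 -0.   -0.03] yaw 130.82
bar [449.6 204.2] [44.3 13.2] axis 41.23 pointer 40.2 96
true [0.451  0.2053] TCP [0.4489 0.2035 0.2316] shift [0.0021 0.0019] yaw 130.84
[-1.06  0.02  0.55  1.83 -0.01  1.3   1.78]
```

Call:
{"api": "step_arm", "payload": {"increments": [[0.05,0.0005,0.0005,-0.03,0],[0.05,0,0,-0.035,0],[0.05,0,0,-0.035,0],[0.05,0,0,-0.03,0],[0.05,0,0,-0.0185,0],[0.05,0,0,0,0],[0.05,0,0,0,0],[0.0,0,0,0,0],[0.0,0,0,0,0],[0.0,0,0,0,0],[0.0,0,0,0,0],[0.0,0,0,0,0]], "force": 40}}

```text
clock: 51.2
position: [0.45, 0.2049, 0.0848]
ee_rot: [-0.247, 0.662, 0.248, 0.663]
ft_force: [-2.6, -0.7, 7.0]
grip_width: 0.152
```

Call:
{"api": "step_arm", "payload": {"increments": [[0.0,0,0,0.001,-0.117],[0.0,0,0,0,-0.117],[0.0,0,0,0,-0.117],[0.0,0,0,0,-0.117],[0.0,0,0,0,-0.117],[0.0,0,0,0,-0.117],[0.0,0,0,0,-0.117],[0.0,0,0,0,-0.117],[0.0,0,0,0,-0.117],[0.0,0,0,0,-0.117],[0.0,0,0,0,-0.117],[0.0,0,0,0,-0.117]]}}

```text
clock: 52.2
position: [0.4499, 0.2034, 0.0848]
ee_rot: [0.241, 0.664, -0.241, 0.665]
ft_force: [0.4, -4.2, -1.2]
grip_width: 0.152
```

Call:
{"api": "step_arm", "payload": {"increments": [[0.0,0,0,0,0],[0.0,0,0,0,0]]}}

```text
clock: 52.37
position: [0.4499, 0.2034, 0.0848]
ee_rot: [0.238, 0.666, -0.238, 0.666]
ft_force: [0.6, -5.1, 3.4]
grip_width: 0.15
```

Run:
```python
from h import *
o=obs()
```

```text
t 52.37 [0.4499 0.2034 0.0848] w 0.0128 F [ 0.6 -5.1  3.4] T [-1.29 -0.14 -0.03] yaw 50.65
```

Yaw 50.65 (target ≈50.55). Release and check.

Call:
{"api": "step_arm", "payload": {"increments": [[0.05,0,0,0,0],[0.05,0,0,0,0],[0.05,0,0,0,0],[0.05,0,0,0.03,0],[0.05,0,0,0.04,0],[0.05,0,0,0.04,0],[0.05,0,0,0.04,0],[0.05,0,0,0,0],[0.05,0,0,0,0],[0.05,0,0,0,0]]}}

```text
clock: 53.2
position: [0.4491, 0.2043, 0.2339]
ee_rot: [0.239, 0.666, -0.238, 0.665]
ft_force: [-0.1, 0.6, -0.3]
grip_width: 0.587
```

Run:
```python
from h import *
o=obs(); dial("w21.png"); top()
p=camera("top"); W=cloud(p)
m=np.hypot(W[...,0]-.596,W[...,1]-.17)<.05; print("stack top",np.nanmax(W[m][:,2]))
a=p["color"][110:260,150:470][...,::-1]; a=cv2.resize(a,None,fx=2,fy=2,interpolation=cv2.INTER_CUBIC)
b=cv2.imread("pics/w21.png")[60:300,160:480]; b=cv2.resize(b,(400,300)); c=np.zeros((600,640,3),np.uint8); c[:300]=a; c[300:,:400]=b; cv2.imwrite("pics/v2.png",c)
```

```text
t 53.2 [0.4491 0.2043 0.2339] w 0.0502 F [-0.1  0.6 -0.3] T [-0.01  0.02  0.06] yaw 50.56
bar [449.3 204. ] [13.2 44.8] axis 140.8 pointer -36.8 83
true [0.4506 0.2029] TCP [0.4488 0.204  0.2333] shift [ 0.0019 -0.0011] yaw 50.53
sieve_a 0.72 [0.537 0.159 0.06 ] 0.08
sieve_a 0.6 [0.573 0.15  0.139] 0.15
sieve_a 0.55 [0.573 0.149 0.166] 0.179
cover 0.81 [ 0.674 -0.253  0.014] 0.041
cover 0.74 [ 0.675 -0.119  0.014] 0.042
cover 0.66 [ 0.661 -0.368  0.014] 0.042
cover 0.63 [0.592 0.168 0.187] 0.215
jar 0.88 [ 0.553 -0.308  0.054] 0.058
portion_cup 0.85 [ 0.454 -0.188  0.006] 0.037
stack top 0.21981497991401788
```

View pics/v2.png

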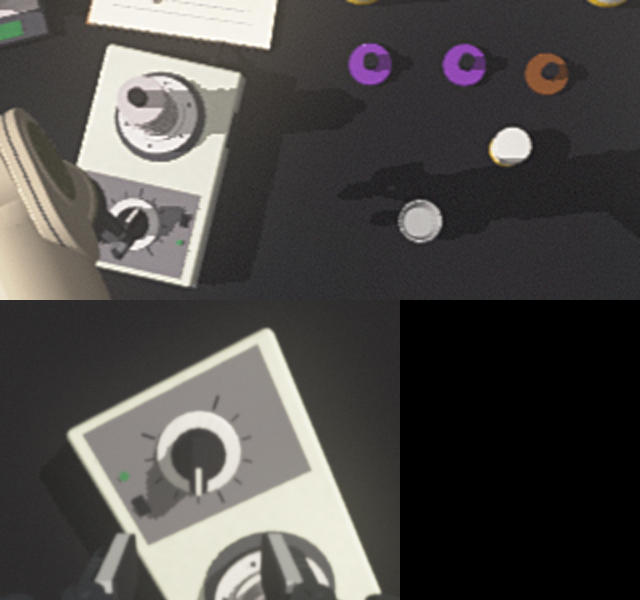

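Run:
```python
from h import *
print(ticket.hand_in())
```

```text
the job is handed in; nothing more can be done
None
```

The stack is built in the shaker's pocket and the dial is at mark 6. I handed the job in at about 53 s of the 210 s allowed.

- **Dial to 0:** I turned the dial back against its stop. The wrist picture showed the pointer on the long 0 tick.
- **Stack:** I placed the pan, then sieves a, b and c (the only three on the bench), then the steel cover. The measured tops were 110, 128, 151, 179 and 215 mm, each within about 1 mm of its fully seated height. The side view showed the tower straight.
- **Sieve b:** It had been knocked about 5 cm aside early on. I found it again and picked it up next to the cup without touching the cup.
- **Dial to 6:** I needed two grips. The last measurement gave a bar axis of 140.8°, about 162° from the stop, which is mark 5.99.
- **Bystanders:** The jar and the cup stand where they were at the start, within about 2 mm. The gripper was open and clear of everything at hand-in.

Three readings were less clean:
- A rough rim-slope fit gave a slope of about 0.016–0.02 (about 1 mm across the rim), probably because it caught points on the inner wall.
- The pointer direction taken from the white line differed from the bar axis by about 2°. I trusted the bar axis.
- The final overhead picture gave a highest stack point of 220 mm, against 215 mm from the wrist camera and 215 mm from the overhead view's own cover reading. I took it as sensor noise.

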